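# Change over the pots in the split-door drying cabinet

## Task

Open the top half of the drying cabinet's split door wide (about a right angle, 70 degrees at least), leaving the bottom half shut and bolted. With it open, first take every dry purple pot out and stand it on the round board, then move every freshly painted white pot from the pocket tray onto the cabinet shelf, upright and not touching one another. Finally swing the top half fully shut again, and leave the paint bowls, tumblers and bottle where they stand.

Things in the scene. Friction and masses are not known exactly. Their poses are not given: they have to be found in the camera images.
- white1: Freshly painted WHITE pot with grey bands, waiting in the tray (None if absent): tagine-shaped ceramic spice pot, 76 mm tall: round foot 50 mm wide, 13 mm high, a cone above, and a straight round knob 20 mm wide from 42 to 76 mm above its underside (grip it there from above). About 0.11 kg. Origin at the centre of its underside, z up.
- white2: Freshly painted WHITE pot with grey bands, waiting in the tray (None if absent): tagine-shaped ceramic spice pot, 76 mm tall: round foot 50 mm wide, 13 mm high, a cone above, and a straight round knob 20 mm wide from 42 to 76 mm above its underside (grip it there from above). About 0.11 kg. Origin at the centre of its underside, z up.
- white3: Freshly painted WHITE pot with grey bands, waiting in the tray (None if absent): tagine-shaped ceramic spice pot, 76 mm tall: round foot 50 mm wide, 13 mm high, a cone above, and a straight round knob 20 mm wide from 42 to 76 mm above its underside (grip it there from above). About 0.11 kg. Origin at the centre of its underside, z up.
- white4: Freshly painted WHITE pot with grey bands, waiting in the tray (None if absent): tagine-shaped ceramic spice pot, 76 mm tall: round foot 50 mm wide, 13 mm high, a cone above, and a straight round knob 20 mm wide from 42 to 76 mm above its underside (grip it there from above). About 0.11 kg. Origin at the centre of its underside, z up.
- purple1: Dry PURPLE pot, at first on the shelf behind the shut upper door half (None if absent): tagine-shaped ceramic spice pot, 76 mm tall: round foot 50 mm wide, 13 mm high, a cone above, and a straight round knob 20 mm wide from 42 to 76 mm above its underside (grip it there from above). About 0.11 kg. Origin at the centre of its underside, z up.
- purple2: Dry PURPLE pot, at first on the shelf behind the shut upper door half (None if absent): tagine-shaped ceramic spice pot, 76 mm tall: round foot 50 mm wide, 13 mm high, a cone above, and a straight round knob 20 mm wide from 42 to 76 mm above its underside (grip it there from above). About 0.11 kg. Origin at the centre of its underside, z up.
- shelf_mid (a point): Centre of the cabinet's bare metal shelf, on its upper surface, 100 mm above the table; x from the door to the rear, y along the front, z up. The free shelf is 135 mm deep (x -67 to +67 mm) and 204 mm wide (y -102 to +102). In front the lower door half forms a lip 12 mm above the shelf.
- cabinet: White drying cabinet, fixed, 220 mm wide, with a green split door in front. Origin at the middle of the front foot, on the table; axes as shelf_mid. Side walls 8 mm thick and 205 mm tall; behind the shelf a closed fan unit of the same height. There is no fixed roof over the shelf: the upper door half carries it.
- upper_leaf (a joint): Angle in rad of the green upper half of the split door: 0 shut, up to 1.9, turning clockwise seen from above about the cabinet's left (+y) front corner. L-shaped: front panel 114 to 206 mm above the table, and a hood over the shelf, 139 mm deep, top at 212 mm, swinging with it; past 1.2 rad the shelf is free from above. Light friction (1 N at the handle); stays where left.
- upper_hinge (a point): Point on the upper half's vertical hinge axis, 114 mm above the table; x and y axes turn with the upper half (shut: same as shelf_mid's).
- upper_handle (a point): Top end, 242 mm above the table, of the upper half's handle: a round vertical steel bar 12 mm in diameter, 190 mm from the hinge axis along the panel and 50 mm in front of it, 32 mm clear of the panel. Free all round over its upper 50 mm: it can be pinched from above and turns in the grip as the door swings.
- lower_leaf (a joint): Opening angle in rad of the green lower half of the split door (from the table to 112 mm), 0 shut. It is bolted, and has to stay shut; only a hard pull would move it.
- bolt (a joint): Brass slide bolt on the front of the lower half: 0 bolted (as found), 0.03 m drawn.
- tray: Plywood pocket tray fixed to the table, 165 x 165 mm, 22 mm high, walls 6 mm, with 2 x 2 square pockets about 73 mm wide; pocket centres 39.5 mm from the centre along its x and y, pocket floors 6 mm above the table. Origin at the centre of its underside.
- board: Round ware board fixed to the table, cork face in a dark wooden rim, 190 mm in diameter and 8 mm thick, for the dry pots. Origin at the centre of its underside.
- paint_yellow_bowl: Bystander: yellow paint bowl, 96 mm wide, 55 mm high. Origin at the centre of its underside.
- paint_teal_bowl: Bystander: teal paint bowl, 96 mm wide, 55 mm high. Origin at the centre of its underside.
- paint_red_bowl: Bystander: red paint bowl, 96 mm wide, 55 mm high. Origin at the centre of its underside.
- tumbler1: Bystander: white tumbler with grey bands, 72 mm wide, 112 mm high. Origin at the centre of its underside.
- tumbler2: Bystander: white tumbler with grey bands, 72 mm wide, 112 mm high. Origin at the centre of its underside.
- water_bottle: Bystander: bottle with a green cap, 60 mm wide, 150 mm high. Origin at the centre of its underside.

How it is judged:
By the outcome, as a careful person would: the job done as asked, in the order asked, and still so for the second after the job is handed in, with the robot touching nothing.
Of white1, white2, white3, white4 only 3 to 4 are there at a start; the rules pass over those that are not, and their reading is None.
Of purple1, purple2 only 1 to 2 are there at a start; the rules pass over those that are not, and their reading is None.
At some moment in a run one of purple1, purple2 may be knocked a few centimetres aside while the robot is not near it.
It also fails if it takes over 210 s, if anything falls off the work surface, if the arm or the gripper's body presses on something with over 40 N, if the wrist force passes 120 N, or if a joint passes its speed limit or range.

## Robot

A 6-joint arm with a two-finger parallel gripper is mounted at the origin on the work surface. World frame = base frame: x ahead of the robot, y to its left, z up, the work surface at z = 0. Lengths are in mm, angles in rad, forces in N, time in s.
With the tool pointing down it reaches from about 350 to 875 mm from the base axis. Payload 4.2 kg.
Tool frame: the origin (TCP) lies on the mounting face of the last link; the fingertips stand 173 mm ahead of it and the grasp point (between the pads) lies 155 mm ahead of it; z points along the fingers, y is the direction in which the jaws open and shut (so a half turn about z gives the same grasp; the last joint's range is limited). The gripper opens to 85 mm and grips with 20 to 120 N. Pads are 22 mm wide; open, the fingers measure 114 mm over their backs; the gripper's body (76 mm by 85 mm) begins 54 mm behind the grasp point. The pads swing forward as they close: fully open they stand 13 mm farther back than shut.
Start: joints at [1.374, 0.385, 0.008, 0, -1.194, -0.259], TCP at [275.079, 561.187, 404.712] pointing down, gripper open.
Joint ranges: [-3.14, 3.14], [-1.21, 2.06], [-1.07, 1.41], [-3.16, 2.05], [-2.99, -0.16], [-3.1, 3.1]. Speed limits (rad/s): [2.79, 2.79, 3.14, 3.14, 3.14, 3.14].

## Interface

Orientations are given as a unit quaternion [x, y, z, w].
In Python, from bench import arm gives the robot as it stands. The module is installed in compiled form; this text tells all that it offers.
- The arm moves only by the tool play_rows, never from a script. Its argument "moves" is a list of rows, each a list of 3 entries, a list of its own where there are three numbers: the shift along the world's x, y, z in units of 30 cm (1.0 is 30 cm), then the turn about the world's z in units of 30 degrees (1.0 is 30 degrees), then the gripper's target within -1 to 1 (shut at 1, half-way at 0, fully open at -1). In form: [[[x, y, z], turn, jaw], ...]. A call has 1 to 12 rows; each row is the pose to reach, as a shift and turn from the pose measured when the call began; what a row does not reach only later rows make up. A row lasts 1/8 s, in which the tool goes at most 62.5 mm and 10.7 degrees, less where a joint would pass 70% of its speed; a pose out of reach is approached as far as the arm can. A call with a number of a shift or a turn outside -1 to 1 is refused whole. A call with a gripper value outside its range is refused whole. The fingers move at their own pace and stop on an object; the grip force is fixed at half the most. Time passes only in rows, so rows that repeat a pose let the fingers close. It gives the time, the measured TCP pose, the force and the opening at its end, in the units of the state.
- arm.read_state(): the state, without advancing time (a new reading comes with each control period).
- arm.get_image(name): name is "scene" or "top" or "wrist"; returns a dict with "pixels" (384x512x3 uint8, red, green, blue), "vfov" (degrees; the focal length in pixels is half the picture's height over the tangent of half this angle, whatever the lens; pixels are square), "cx", "cy" (the principal point, pixels), "dist" ([k1, k2, p1, p2, k3] as OpenCV has them; the pictures are not rectified), "xyz" and "rotation" of the camera in the world. Camera axes: x right, y up, looking along -z (the intrinsics and any distortion apply to the point x, -y, -z); pixel columns grow to the right and rows downward; lengths in mm; the calibration is good to about 2 mm. A picture is of the moment at which its call begins. There is no depth.
- arm.job_done(): hands the job in, once; it reports no verdict.
Trained networks look in a picture, given as the dict that the camera call returned (one of the last four; its "shot" number tells which), for a name from the list of things; names that differ only in an ending like _2 or _b are one class to them, and where a whole thing is asked for, a point or a joint stands for the part that bears it (a point fixed in the world has none). Each returns a list of dicts, best first, with "conf" (0 to 1); they miss things now and then, are a little off and sometimes report something else, mostly with a low value. They report only what shows in the picture. A call takes as long as a camera call.
- arm.look_for(name, picture): "centre" ([x, y, z] in mm, in world coordinates, good to about 4 mm: the middle of the surface that is visible of it).
The state is a dict: "clock": time; "joints": joint angles; "joint_vel": joint speeds; "joint_efforts": joint torques, N m; "position": TCP position; "ee_rot": TCP orientation; "contact_force": force on the tool from outside, world axes, zero at the start; "wrist_torque": the same for the moment, N m; "gripper_width": finger opening in mm.
Only numpy, scipy, OpenCV 4.12 (cv2) and the standard library are available. Lean on these libraries where they do the work, as an engineer would, in place of code of your own. Each camera call takes 0.05 s, during which the arm holds its last target.

## Working session

There is one attempt and no reset: what is moved stays moved. The work goes in short steps, Python scripts to look and compute and a tool call to move; the robot and the scene stay as the last step left them, time stands still between calls to the robot, and variables do not carry over. Pictures are saved under pics/ and viewed, and the job is handed in when it is done.

Besides the shell and the picture viewer there is one more tool, called after "Call:" as a command line: name --argument value ..., lists and objects as JSON in quotes. play_rows: Moves the arm, as the interface text tells. Shifts and turns lie within -1 to 1; 1 stands for 30 cm of shift or 30 degrees of turn. Its arguments: {"type":"object","properties":{"moves":{"type":"array"}},"required":["moves"]}

```bash
mkdir -p pics; cat > h.py <<'E'
from bench import arm
import numpy as np, cv2
def shot(n,fn=None):
    p=arm.get_image(n)
    if fn: cv2.imwrite('pics/'+fn+'.png',cv2.cvtColor(p['pixels'],cv2.COLOR_RGB2BGR))
    return p
def rot(p):
    R=np.array(p['rotation'],float)
    if R.size==9: return R.reshape(3,3)
    from scipy.spatial.transform import Rotation as Ro
    return Ro.from_quat(R).as_matrix()
def K(p):
    f=p['pixels'].shape[0]/2/np.tan(np.radians(p['vfov'])/2)
    return np.array([[f,0,p['cx']],[0,f,p['cy']],[0,0,1]])
def ray(p,u,v):
    q=cv2.undistortPoints(np.array([[[u,v]]],float),K(p),np.array(p['dist'],float))[0,0]
    d=rot(p)@np.array([q[0],-q[1],-1]); return np.array(p['xyz'],float),d/np.linalg.norm(d)
def atz(p,u,v,z):
    o,d=ray(p,u,v); return o+d*(z-o[2])/d[2]
def proj(p,X):
    c=rot(p).T@(np.atleast_2d(np.array(X,float))-np.array(p['xyz'])).T
    c=np.array([c[0],-c[1],-c[2]]).T.copy()
    return cv2.projectPoints(c,np.zeros(3),np.zeros(3),K(p),np.array(p['dist'],float))[0][:,0]
def tri(rs):
    A=np.zeros((3,3));b=np.zeros(3)
    for o,d in rs:
        M=np.eye(3)-np.outer(d,d);A+=M;b+=M@o
    return np.linalg.solve(A,b)
E
cat > a.py <<'E'
from h import *
print(arm.read_state())
for n in ['scene','top','wrist']:
    p=shot(n,n+'0'); print(n,p['xyz'],p['rotation'],p['vfov'],p['dist'],p['shot'])
    for t in ['white1','purple1','upper_handle','upper_leaf','cabinet','lower_leaf','bolt','tray','board','paint_yellow_bowl','paint_teal_bowl','paint_red_bowl','tumbler1','water_bottle']:
        r=arm.look_for(t,p)
        print(t,[(np.round(x['centre']).astype(int).tolist(),round(x['conf'],2)) for x in r][:6])
print(arm.read_state()['clock'])
E
python3 a.py
```

```text
{'clock': 0.0, 'joints': array([ 1.37359102e+00,  3.85564664e-01,  6.57064505e-03, -5.33004834e-04,
       -1.19399881e+00, -2.58601210e-01]), 'joint_vel': array([-8.22973398e-04,  2.18659939e-03, -1.34307982e-03, -1.32111435e-03,
        8.72124839e-05,  1.29185816e-03]), 'joint_efforts': array([ 1.17845324e-03, -3.92295527e+01,  1.88399345e+01,  4.18614373e+00,
       -4.59312359e-03, -1.54836624e-06]), 'position': array([274.98620241, 561.00789752, 403.58961956]), 'ee_rot': array([ 9.74119426e-01, -2.26031141e-01, -2.13873438e-04,  1.10533375e-03]), 'contact_force': array([-0.55469712,  0.64416053,  0.20822946]), 'wrist_torque': array([-0.05143429, -0.03839482,  0.00449162]), 'gripper_width': 85.35703744039033}
scene [1457.56997436   32.19029211 1009.73336499] [0.26661128 0.29613743 0.69133199 0.60272807] 42.27013533074501 [-0.05490209  0.          0.          0.          0.        ] 1
white1 [([421, -361, 34], 0.79), ([490, -363, 30], 0.67), ([501, -281, 34], 0.52)]
purple1 [([618, 146, 130], 0.58)]
upper_handle [([614, 193, 214], 0.92)]
upper_leaf []
cabinet [([753, 198, 205], 0
[... 885 characters left out ...]
 96, 95], 0.57)]
bolt [([652, 182, 209], 0.45)]
tray [([442, -321, 4], 0.6)]
board [([609, -137, 9], 0.86)]
paint_yellow_bowl [([376, -128, 21], 0.79)]
paint_teal_bowl [([439, 7, 26], 0.76)]
paint_red_bowl [([434, 125, 27], 0.66)]
tumbler1 [([649, -335, 99], 0.92), ([744, -102, 98], 0.82)]
water_bottle [([581, -437, 98], 0.91)]
wrist [348.20551779 525.52263687 373.34908347] [ 0.08491571 -0.13607477  0.83765817 -0.52211279] 70.63196508568504 [-0.03931317  0.          0.          0.          0.        ] 3
white1 []
purple1 []
upper_handle []
upper_leaf []
cabinet []
lower_leaf []
bolt []
tray []
board []
paint_yellow_bowl []
paint_teal_bowl []
paint_red_bowl []
tumbler1 []
water_bottle []
2.25
```

View pics/scene0.png

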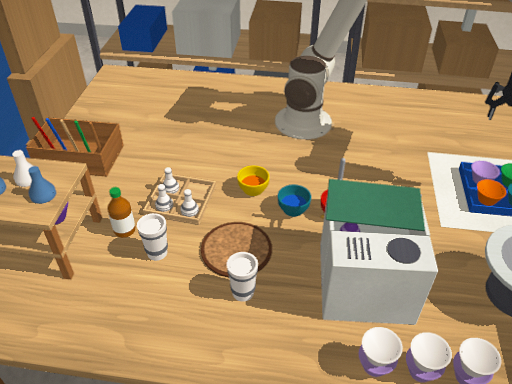

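View pics/top0.png

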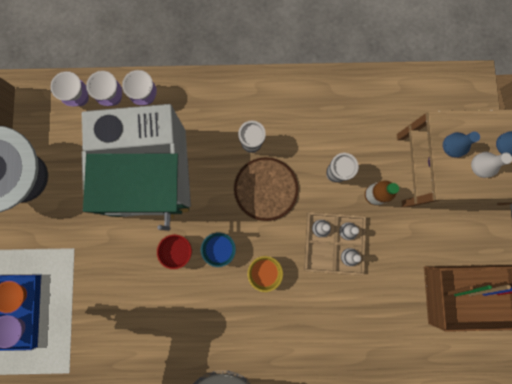

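View pics/wrist0.png

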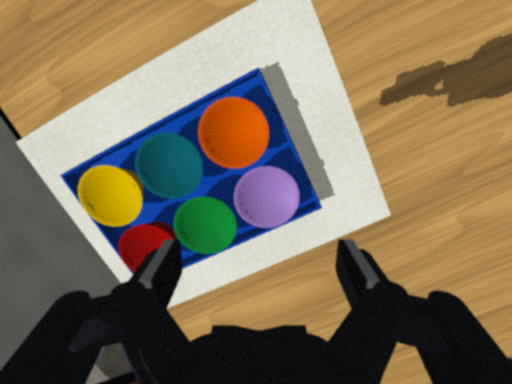

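```bash
python3 - <<'E'
import cv2
a=cv2.imread('pics/top0.png')[90:250,70:230]; cv2.imwrite('pics/c1.png',cv2.resize(a,None,fx=4.5,fy=3.7,interpolation=2)[:600])
a=cv2.resize(cv2.imread('pics/top0.png')[95:240,75:200],None,fx=4,fy=4,interpolation=2); cv2.imwrite('pics/c1.png',a)
a=cv2.resize(cv2.imread('pics/scene0.png')[150:330,300:450],None,fx=3.3,fy=3.3,interpolation=2); cv2.imwrite('pics/c2.png',a)
E
```

```text
(no output)
```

View pics/c1.png

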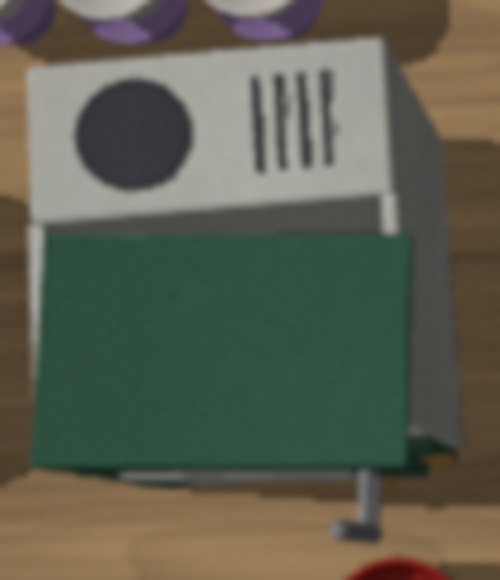

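View pics/c2.png

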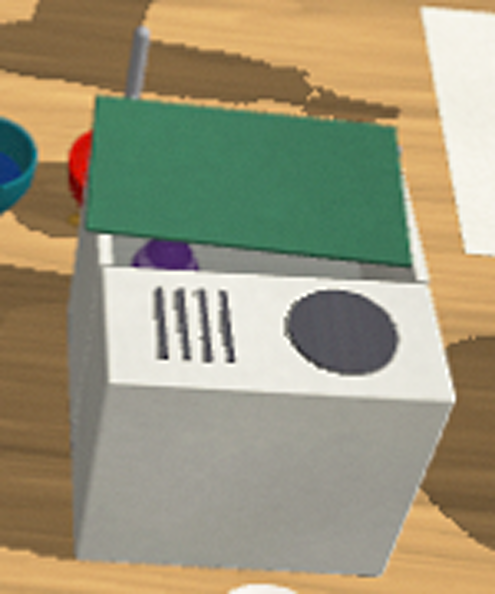

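```bash
cat > b.py <<'E'
from h import *
t=shot('top'); s=shot('scene')
print(proj(t,[[463,-85,0],[463,-85,300]]))
T=lambda x,y:(75+x/4,95+y/4)
S=lambda x,y:(300+x/3.3,150+y/3.3)
P=tri([ray(t,*T(340,530)),ray(s,*S(141,33))]); print('handle top',P, proj(t,[P,P-[0,0,50]]),proj(s,[P,P-[0,0,50]]))
print('top T z242',atz(t,*T(340,530),242),'scene',atz(s,*S(141,33),242))
for n,a,b,z in [('fan_rl',(28,68),(453,402),205),('fan_rr',(382,38),(108,383),205),('fan_fr',(390,193),(107,267),205),('fan_fl',(30,222),(430,285),205),('hood_rl',(47,235),(411,265),212),('hood_rr',(411,235),(86,228),212),('hood_fr',(407,467),(97,98),212),('hood_fl',(34,466),(395,128),212)]:
    p=T(*a);q=S(*b)
    print(n,np.round(atz(t,*p,z)),np.round(atz(s,*q,z)),np.round(tri([ray(t,*p),ray(s,*q)])))
E
python3 b.py
```

```text
[[249.41376175 239.49567112]
 [249.42308098 239.48837032]]
handle top [493.52573931 115.40168425 239.77887199] [[159.78040269 227.52383005]
 [164.85807413 228.2040785 ]] [[342.53160725 160.02936513]
 [340.10065168 175.39042448]]
top T z242 [493.48737031 114.37441718 242.        ] scene [496.12130321 115.63735998 242.        ]
fan_rl [779. 317. 205.] [786. 318. 205.] [781. 320. 199.]
fan_rr [793. 101. 205.] [800. 103. 205.] [796. 103. 199.]
fan_fr [696.  96. 205.] [701. 100. 205.] [697.  99. 200.]
fan_fl [683. 312. 205.] [688. 315. 205.] [684. 315. 200.]
hood_rl [673. 298. 212.] [678. 301. 212.] [674. 302. 207.]
hood_rr [668.  81. 212.] [674.  84. 212.] [670.  84. 207.]
hood_fr [530.  83. 212.] [540.  88. 212.] [531.  86. 204.]
hood_fl [535. 300. 212.] [541. 304. 212.] [536. 305. 207.]
```

Call:
play_rows --moves '[[[0.36,-0.75,0.16],0.4,-1],[[0.36,-0.75,0.16],0.4,-1],[[0.36,-0.75,0.16],0.4,-1],[[0.36,-0.75,0.16],0.4,-1],[[0.36,-0.75,0.16],0.4,-1],[[0.36,-0.75,0.16],0.4,-1]]'

```text
clock: 3.1
position: [383.2, 335.9, 452.9]
ee_rot: [0.992, -0.123, 0.0, -0.0]
contact_force: [-1.4, -0.1, 0.5]
gripper_width: 85.4
```

Call:
play_rows --moves '[[[0.37,-0.735,0],0.43,0],[[0.37,-0.735,0],0.43,0],[[0.37,-0.735,0],0.43,0],[[0.37,-0.735,0],0.43,0],[[0.37,-0.735,0],0.43,0],[[0.37,-0.735,0],0.43,0],[[0.37,-0.735,0],0.43,0]]'

```text
clock: 3.98
position: [493.9, 117.1, 452.7]
ee_rot: [1.0, -0.01, -0.0, -0.0]
contact_force: [0.0, 0.8, 0.3]
gripper_width: 42.7
```

```bash
python3 - <<'E'
from h import *
p=shot('wrist','w1'); P=[494.5,115.3,242]
print(proj(p,[P]), [(x['centre'],x['conf']) for x in arm.look_for('upper_handle',p)])
s=arm.read_state(); print(s['position'],s['gripper_width'])
E
```

```text
[[261.39429429 215.12509287]] [([593.7, 191.8, 211.8], 0.59)]
[493.80920654 116.91280405 452.88700348] 42.50671573128598
```

View pics/w1.png

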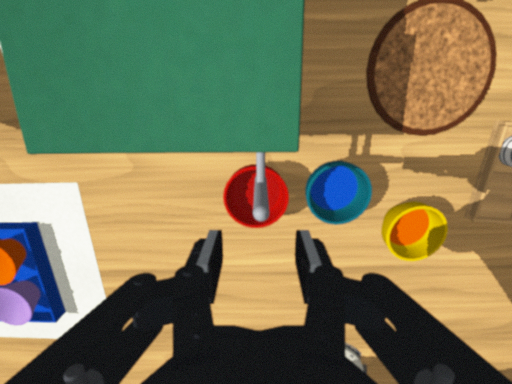

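Call:
play_rows --moves '[[[0.003,-0.005,-0.1],0,0],[[0.003,-0.005,-0.2],0,0],[[0.003,-0.005,-0.253],0,0],[[0.003,-0.005,-0.253],0,0],[[0.003,-0.005,-0.253],0,1],[[0.003,-0.005,-0.253],0,1],[[0.003,-0.005,-0.253],0,1],[[0.003,-0.005,-0.253],0,1],[[0.003,-0.005,-0.253],0,1],[[0.003,-0.005,-0.253],0,1]]'

```text
clock: 5.32
position: [495.0, 115.3, 378.2]
ee_rot: [1.0, -0.01, 0.001, -0.001]
contact_force: [-0.9, -1.5, 5.4]
gripper_width: 10.3
```

```bash
cat > arc.py <<'E'
import numpy as np,sys
H=np.array([548.5,304]); p=np.array([float(sys.argv[1]),float(sys.argv[2])]); n=int(sys.argv[3]); st=float(sys.argv[4])
d=p-H; r=np.hypot(*d); a=np.degrees(np.arctan2(d[1],d[0])); print('r',r,'ang',a,'open',-101.2-(a if a<0 else a-360))
for i in range(1,n+1):
    t=np.radians(a+st*i); q=H+r*np.array([np.cos(t),np.sin(t)])-p; print(np.round(q/300,3).tolist(), round(st*i/30,3))
E
python3 arc.py 495 115.3 10 -4.5
```

```text
r 196.13755377285605 ang -105.82903093689598 open 4.629030936895973
[-0.049, 0.016] -0.15
[-0.096, 0.036] -0.3
[-0.142, 0.059] -0.45
[-0.186, 0.086] -0.6
[-0.227, 0.116] -0.75
[-0.266, 0.15] -0.9
[-0.302, 0.186] -1.05
[-0.336, 0.225] -1.2
[-0.366, 0.267] -1.35
[-0.393, 0.31] -1.5
```

Call:
play_rows --moves '[[[-0.049,0.016,0],-0.15,1],[[-0.096,0.036,0],-0.3,1],[[-0.142,0.059,0],-0.45,1],[[-0.186,0.086,0],-0.6,1],[[-0.227,0.116,0],-0.75,1],[[-0.266,0.15,0],-0.9,1],[[-0.266,0.15,0],-0.9,1]]'

```text
clock: 6.2
position: [414.7, 160.7, 378.2]
ee_rot: [0.97, -0.242, 0.001, -0.001]
contact_force: [-0.7, -0.0, 1.0]
gripper_width: 10.5
```

```bash
python3 - <<'E'
from h import *
p=shot('wrist','w2');s=arm.read_state(); print(s['position'],s['gripper_width'],s['contact_force'],s['ee_rot'])
E
python3 arc.py 415.3 160.3 6 -5
```

```text
[415.0209431  160.47295251 378.21878802] 10.835613020865654 [-1.51876333  0.28755491  1.1888029 ] [ 9.70319625e-01 -2.41823095e-01  1.05836058e-03 -5.43824773e-04]
r 195.93858731755722 ang -132.8283944342906 open 31.6283944342906
[-0.04, 0.041] -0.167
[-0.076, 0.084] -0.333
[-0.109, 0.131] -0.5
[-0.137, 0.181] -0.667
[-0.161, 0.233] -0.833
[-0.18, 0.286] -1.0
```

View pics/w2.png

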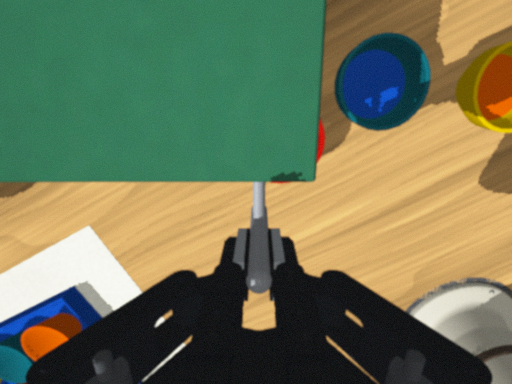

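The wrist view shows the handle held between the pads at (258,280) and the green leaf edge parallel to the jaws: the door follows the arm.

Call:
play_rows --moves '[[[-0.04,0.041,0],-0.167,1],[[-0.076,0.084,0],-0.333,1],[[-0.109,0.131,0],-0.5,1],[[-0.137,0.181,0],-0.667,1],[[-0.161,0.233,0],-0.833,1],[[-0.18,0.286,0],-1.0,1],[[-0.18,0.286,0],-1.0,1]]'

```text
clock: 7.12
position: [361.1, 246.7, 378.2]
ee_rot: [0.875, -0.484, 0.001, -0.0]
contact_force: [-2.9, -0.4, 3.0]
gripper_width: 10.0
```

```bash
python3 arc.py 361 246.2 6 -5
```

```text
r 196.20675319672358 ang -162.86721366820177 open 61.66721366820177
[-0.014, 0.055] -0.167
[-0.024, 0.111] -0.333
[-0.029, 0.168] -0.5
[-0.028, 0.225] -0.667
[-0.023, 0.282] -0.833
[-0.013, 0.338] -1.0
```

Call:
play_rows --moves '[[[-0.014,0.055,0],-0.167,1],[[-0.024,0.111,0],-0.333,1],[[-0.029,0.168,0],-0.5,1],[[-0.028,0.225,0],-0.667,1],[[-0.023,0.282,0],-0.833,1],[[-0.013,0.338,0],-1.0,1],[[-0.013,0.338,0],-1.0,1],[[-0.013,0.338,0],-1.0,0],[[-0.013,0.338,0],-1.0,0],[[-0.013,0.338,0],-1.0,0],[[-0.013,0.338,0.12],-1.0,0],[[-0.013,0.338,0.24],-1.0,0]]'

```text
clock: 8.62
position: [357.3, 347.8, 450.8]
ee_rot: [0.72, -0.694, 0.001, 0.001]
contact_force: [-0.0, 0.8, 0.6]
gripper_width: 42.5
```

```bash
cat > c.py <<'E'
from h import *
import sys
k=sys.argv[1]
t=shot('top','t'+k);s=shot('scene','s'+k)
for n in sys.argv[2:]:
  for nm,p in (('top',t),('scene',s)):
    print(nm,n,[(np.round(x['centre']).astype(int).tolist(),round(x['conf'],2)) for x in arm.look_for(n,p)])
st=arm.read_state();print(st['clock'],st['position'],st['gripper_width'])
a=t['pixels'][80:300,70:380];b=s['pixels'][110:340,120:450]
cv2.imwrite('pics/t%sc.png'%k,cv2.cvtColor(cv2.resize(a,None,fx=2.5,fy=2.5,interpolation=2),4))
cv2.imwrite('pics/s%sc.png'%k,cv2.cvtColor(cv2.resize(b,None,fx=2.4,fy=2.4,interpolation=2),4))
E
python3 c.py 1 purple1 white1 board tray upper_handle
```

```text
top purple1 [([606, 141, 126], 0.67)]
scene purple1 [([616, 149, 140], 0.74), ([759, -87, 103], 0.58), ([456, -316, 13], 0.41)]
top white1 [([412, -359, 32], 0.73), ([481, -358, 32], 0.72), ([493, -281, 31], 0.69)]
scene white1 [([418, -360, 34], 0.8), ([501, -283, 33], 0.54)]
top board [([609, -135, 9], 0.8), ([602, 143, 127], 0.66), ([434, 240, 211], 0.36), ([544, 133, 103], 0.15)]
scene board [([607, -145, 10], 0.79)]
top tray [([442, -322, 7], 0.92), ([412, -359, 33], 0.22)]
scene tray [([455, -319, 11], 0.71)]
top upper_handle [([435, 244, 209], 0.86)]
scene upper_handle [([453, 248, 217], 0.92)]
9.225 [357.18059481 348.13492939 449.66417185] 42.63465770119051
```

View pics/t1c.png

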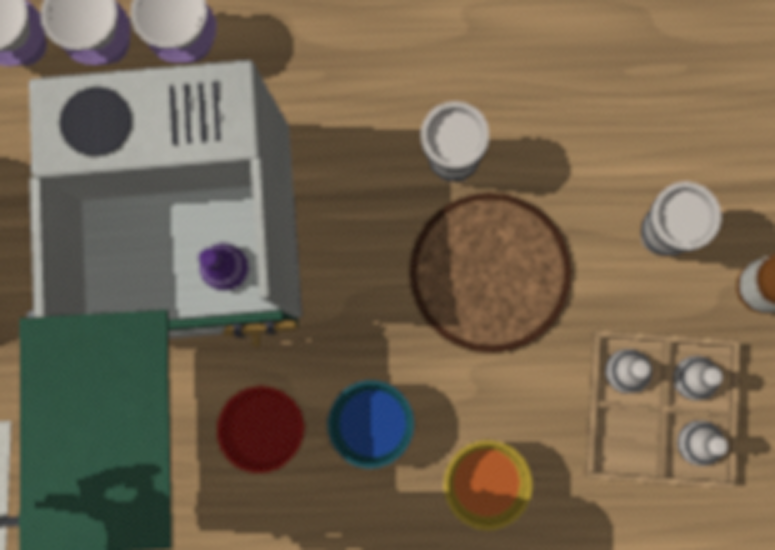

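View pics/s1c.png

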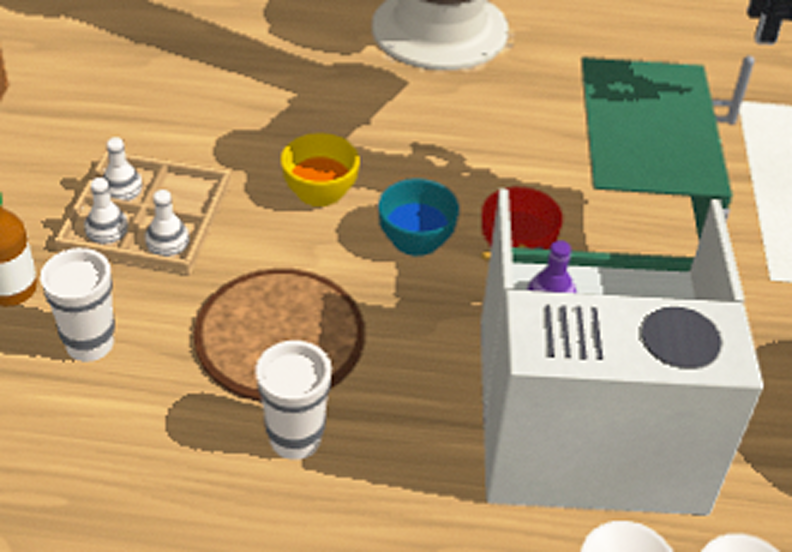

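```bash
cat > d.py <<'E'
from h import *
t=shot('top'); s=shot('scene')
T=lambda x,y:(70+x/2.5,80+y/2.5)
S=lambda x,y:(120+x/2.4,110+y/2.4)
for n,a,b in [('purple',(219,263),(560,245)),('wA',(642,369),(163,195)),('wB',(712,377),(99,183)),('wC',(717,445),(116,142))]:
    P=tri([ray(t,*T(*a)),ray(s,*S(*b))]); z=176 if n=='purple' else 82
    print(n,P.round(1),atz(t,*T(*a),z).round(1),atz(s,*S(*b),z).round(1))
    for m,p in (('t',t),('s',s)): pass
# board centre from rim
for nm,a in (('l',(411,272)),('r',(574,272)),('u',(492,194)),('d',(492,352))): print(nm,atz(t,*T(*a),8).round(1))
for nm,a in (('shelf fr',(265,302)),): print(atz(t,*T(*a),100).round())
E
python3 d.py
```

```text
purple [600.2 145.4 168.1] [599.3 137.4 176. ] [606.4 150.1 176. ]
wA [ 490.2 -290.5   78.5] [ 490.4 -292.2   82. ] [ 494.1 -286.8   82. ]
wB [ 480.4 -367.2   77.9] [ 480.4 -366.6   82. ] [ 484.8 -364.9   82. ]
wC [ 408.6 -367.1   80.1] [ 408.8 -367.9   82. ] [ 411.  -364.9   82. ]
l [610.  -44.2   8. ]
r [ 606.4 -233.8    8. ]
u [ 700.8 -140.8    8. ]
d [ 515.3 -136.     8. ]
[568. 107. 100.]
```

Call:
play_rows --moves '[[[0.81,-0.68,0],0,-0.1],[[0.81,-0.68,0],0,-0.1],[[0.81,-0.68,0],0,-0.1],[[0.81,-0.68,0],0,-0.1],[[0.81,-0.68,0],0,-0.1],[[0.81,-0.68,0],0,-0.1],[[0.81,-0.68,0],0,-0.1],[[0.81,-0.68,0],0,-0.1]]'

```text
clock: 10.32
position: [599.4, 145.1, 450.2]
ee_rot: [0.721, -0.693, 0.001, 0.0]
contact_force: [-0.6, 0.9, -0.5]
gripper_width: 47.2
```

```bash
cat > w.py <<'E'
from h import *
import sys
p=shot('wrist','w'+sys.argv[1])
cv2.imwrite('pics/w%s.png'%sys.argv[1],cv2.cvtColor(p['pixels'],4))
for n in sys.argv[2:]: print(n,[(np.round(x['centre']).astype(int).tolist(),round(x['conf'],2)) for x in arm.look_for(n,p)])
s=arm.read_state();print(s['clock'],s['position'].round(1),s['gripper_width'],p['xyz'])
np.savez('w%s.npz'%sys.argv[1],**{k:p[k] for k in ['xyz','rotation','vfov','cx','cy','dist','pixels']})
E
python3 w.py 3 purple1
```

```text
purple1 [([608, 143, 128], 0.8)]
10.425 [599.3 145.2 450.5] 46.78179342018866 [602.69023172  63.89442422 419.00102687]
```

View pics/w3.png

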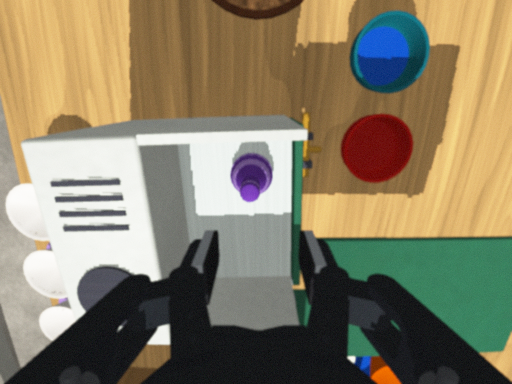

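```bash
cat > ww.py <<'E'
from h import *
def ld(k): return dict(np.load('w%s.npz'%k))
E
python3 - <<'E'
from ww import *
p=ld(3);print(atz(p,250,193,176),atz(p,252,176,113))
a=p['pixels'][130:230,200:310];cv2.imwrite('pics/w3c.png',cv2.cvtColor(cv2.resize(a,None,fx=5,fy=5,interpolation=2),4))
t=shot('top','t2'); a=t['pixels'][150:220,130:200];cv2.imwrite('pics/t2c.png',cv2.cvtColor(cv2.resize(a,None,fx=7,fy=7,interpolation=2),4))
E
```

```text
[607.53955924 149.93699322 176.        ] [607.05657948 151.02253915 113.        ]
```

View pics/w3c.png

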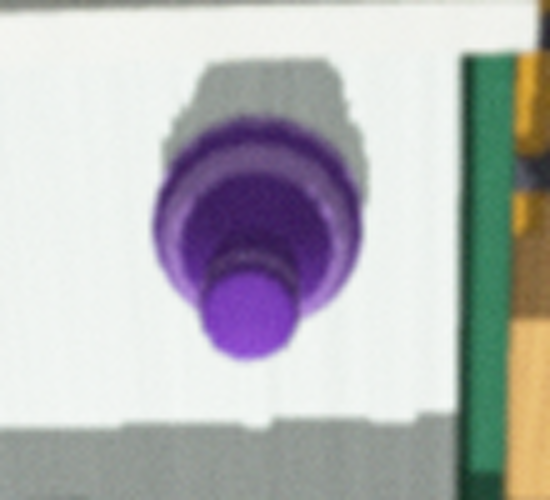

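View pics/t2c.png

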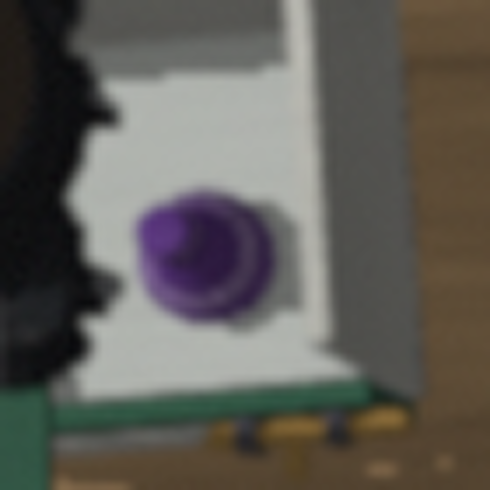

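```bash
python3 - <<'E'
from ww import *
p=ld(3);t=shot('top')
print(atz(p,249.8,192.6,176),atz(p,251.6,173.6,110),atz(t,153.6,183.1,176),tri([ray(p,249.8,192.6),ray(t,153.6,183.1)]))
E
```

```text
[607.7409775  149.54141377 176.        ] [607.66251192 148.95223478 110.        ] [604.69977842 147.22502939 176.        ] [606.97736752 150.82322954 167.95728078]
```

Call:
play_rows --moves '[[[0.024,0.013,-0.05],0.03,-0.1],[[0.024,0.013,-0.2],0.03,-0.1],[[0.024,0.013,-0.35],0.03,-0.1],[[0.024,0.013,-0.42],0.03,-0.1],[[0.024,0.013,-0.445],0.03,-0.1],[[0.024,0.013,-0.445],0.03,-0.1],[[0.024,0.013,-0.445],0.03,1],[[0.024,0.013,-0.445],0.03,1],[[0.024,0.013,-0.445],0.03,1],[[0.024,0.013,-0.445],0.03,1],[[0.024,0.013,-0.445],0.03,1]]'

```text
clock: 11.9
position: [607.0, 149.2, 318.3]
ee_rot: [0.726, -0.687, 0.002, -0.001]
contact_force: [-0.2, 1.3, 5.3]
gripper_width: 18.1
```

```bash
python3 w.py 4 purple1
```

```text
purple1 [([549, 149, 108], 0.17)]
12.0 [607.  149.2 318.3] 18.56638699535619 [611.7469385   68.07339535 287.02777127]
```

View pics/w4.png

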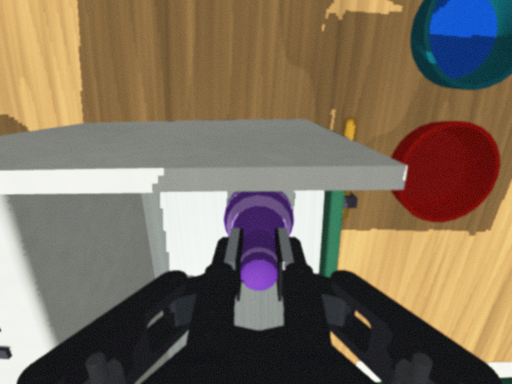

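Call:
play_rows --moves '[[[0,0,0.1],0,1],[[0,0,0.25],0,1],[[0,0,0.42],0,1],[[0,0,0.45],0,1],[[0,-0.1,0.45],0,1],[[0,-0.28,0.45],0,1],[[0,-0.46,0.45],0,1],[[0,-0.64,0.45],0,1],[[0,-0.8,0.45],0,1],[[0,-0.92,0.45],0,1],[[0,-0.963,0.45],0,1],[[0,-0.963,0.45],0,1]]'

```text
clock: 13.5
position: [606.9, -140.1, 451.8]
ee_rot: [0.726, -0.688, 0.001, -0.0]
contact_force: [-0.3, 0.2, -0.8]
gripper_width: 18.1
```

```bash
python3 w.py 5 board; python3 c.py 3 purple1
```

```text
board [([610, -153, 6], 0.69), ([405, 147, 36], 0.2)]
13.6 [ 607.1 -138.9  452.6] 18.44906854731458 [ 611.42858078 -221.16657521  420.48805414]
top purple1 [([596, -126, 256], 0.62), ([538, 267, 212], 0.54)]
scene purple1 [([624, -132, 256], 0.69)]
13.8 [ 607.13241989 -138.64958985  453.31570718] 18.37819574004643
```

View pics/w5.png

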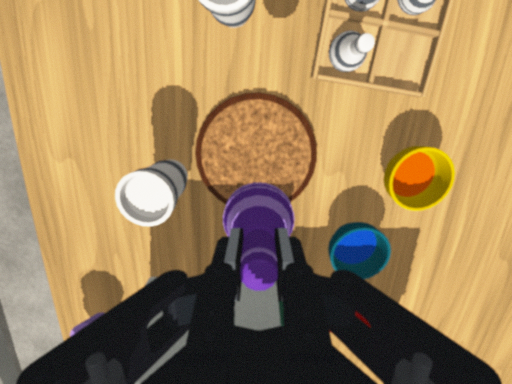

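View pics/s3c.png

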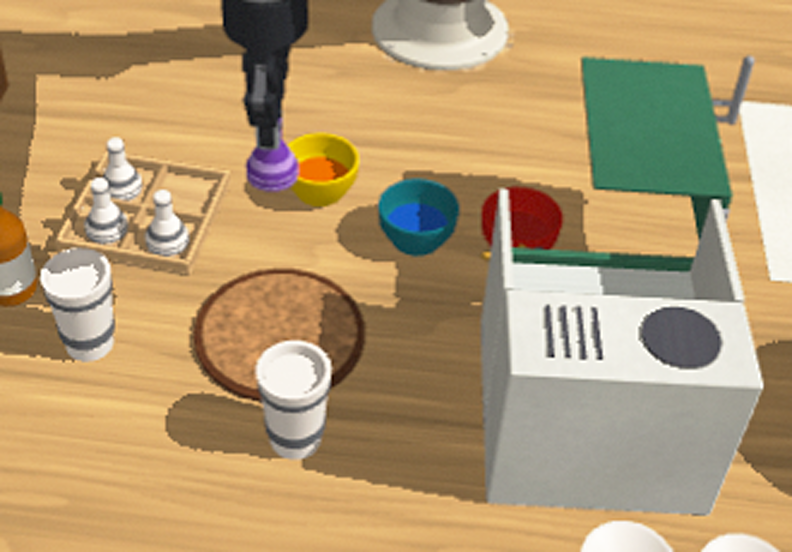

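Call:
play_rows --moves '[[[0,-0.01,-0.15],0,1],[[0,-0.01,-0.3],0,1],[[0,-0.01,-0.45],0,1],[[0,-0.01,-0.6],0,1],[[0,-0.01,-0.68],0,1],[[0,-0.01,-0.7],0,1],[[0,-0.01,-0.72],0,1],[[0,-0.01,-0.725],0,1],[[0,-0.01,-0.73],0,1]]'

```text
clock: 14.92
position: [607.4, -141.6, 235.3]
ee_rot: [0.727, -0.687, 0.002, -0.002]
contact_force: [-0.6, 0.6, -0.9]
gripper_width: 18.5
```

Call:
play_rows --moves '[[[0,0,-0.008],0,1],[[0,0,-0.014],0,1],[[0,0,-0.02],0,1],[[0,0,-0.024],0,1],[[0,0,-0.026],0,1]]'

```text
clock: 15.55
position: [607.4, -141.6, 227.4]
ee_rot: [0.727, -0.687, 0.002, -0.002]
contact_force: [-0.4, 0.1, -1.4]
gripper_width: 18.7
```

Call:
play_rows --moves '[[[0,0,-0.003],0,1],[[0,0,-0.006],0,1],[[0,0,-0.006],0,1]]'

```text
clock: 15.92
position: [607.5, -141.6, 226.3]
ee_rot: [0.727, -0.687, 0.003, -0.002]
contact_force: [-1.1, 0.1, 3.9]
gripper_width: 18.3
```

Call:
play_rows --moves '[[[0,0,0],0,-0.1],[[0,0,0],0,-0.1],[[0,0,0],0,-0.1],[[0,0,0.1],0,-0.1],[[0,0,0.3],0,-0.1],[[0,0,0.5],0,-0.1],[[-0.1,-0.13,0.52],0,-0.1],[[-0.2,-0.26,0.52],0,-0.1],[[-0.3,-0.38,0.52],0,-0.1],[[-0.39,-0.49,0.52],0,-0.1],[[-0.39,-0.49,0.52],0,-0.1],[[-0.39,-0.49,0.52],0,-0.1]]'

```text
clock: 17.42
position: [490.7, -288.6, 382.4]
ee_rot: [0.727, -0.687, 0.003, -0.002]
contact_force: [0.6, 1.1, 0.2]
gripper_width: 46.6
```

```bash
python3 w.py 6 white1; python3 c.py 4 purple1 white1
```

```text
white1 [([411, -372, 38], 0.95), ([495, -295, 40], 0.77), ([482, -366, 36], 0.76)]
17.525 [ 491.2 -288.   382.3] 46.884248371414465 [ 495.61126755 -369.65835464  351.11010352]
top purple1 [([435, 244, 211], 0.59), ([437, 6, 23], 0.5)]
scene purple1 [([547, 199, 104], 0.73), ([617, -136, 35], 0.57)]
top white1 [([475, -281, 25], 0.64), ([406, -357, 33], 0.46)]
scene white1 [([500, -281, 34], 0.88), ([419, -360, 37], 0.66)]
17.825 [ 490.87791073 -288.20425078  382.24565578] 46.60131078541219
```

View pics/w6.png

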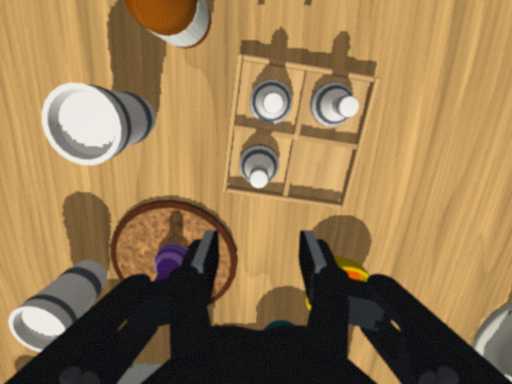

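View pics/s4c.png

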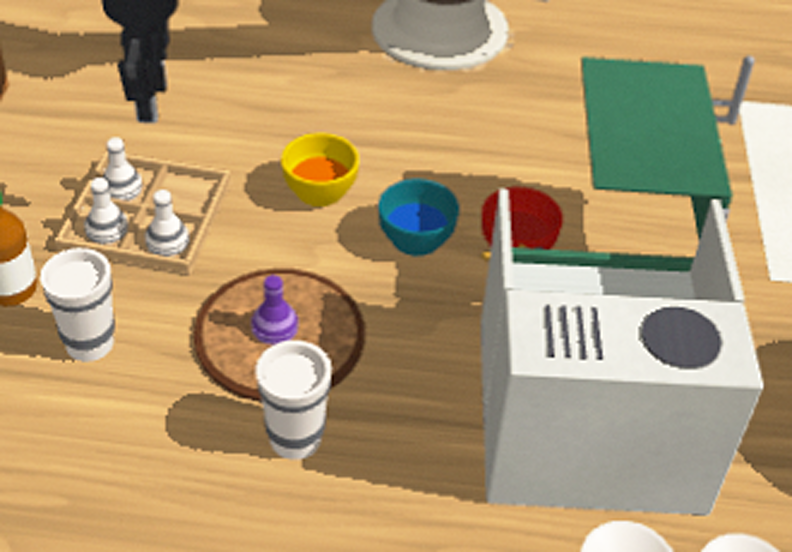

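```bash
python3 - <<'E'
from ww import *
p=ld(6)
print(proj(p,[[490.7,-288.6,200],[490.7,-288.6,82]]))
for n,u,v,tu in [('A',258.5,178,(642,369)),('B',272.5,101.5,(712,377)),('C',346.5,105.5,(717,445))]:
    t=dict(shot('top'))
    print(n,atz(p,u,v,82).round(1), tri([ray(p,u,v),ray(t,70+tu[0]/2.5,80+tu[1]/2.5)]).round(1))
E
```

```text
[[260.50095924 234.97088259]
 [260.39554586 180.33716995]]
A [ 492.8 -291.    82. ] [ 491.6 -291.7   84. ]
B [ 483.8 -367.3   82. ] [ 482.  -367.6   77.2]
C [ 412.9 -368.    82. ] [ 409.6 -368.9   74.9]
```

Call:
play_rows --moves '[[[0.004,-0.009,-0.1],0,-0.1],[[0.004,-0.009,-0.25],0,-0.1],[[0.004,-0.009,-0.4],0,-0.1],[[0.004,-0.009,-0.5],0,-0.1],[[0.004,-0.009,-0.53],0,-0.1],[[0.004,-0.009,-0.53],0,-0.1],[[0.004,-0.009,-0.53],0,1],[[0.004,-0.009,-0.53],0,1],[[0.004,-0.009,-0.53],0,1],[[0.004,-0.009,-0.53],0,1],[[0.004,-0.009,-0.53],0,1],[[0.004,-0.009,-0.53],0,1]]'

```text
clock: 19.48
position: [492.4, -291.3, 224.8]
ee_rot: [0.727, -0.686, 0.004, -0.002]
contact_force: [-0.5, 0.5, 5.7]
gripper_width: 18.8
```

Call:
play_rows --moves '[[[0,0,0.15],0,1],[[0,0,0.33],0,1],[[0,0,0.51],0,1],[[0,0,0.68],0,1],[[0,0.02,0.78],0,1],[[0.03,0.15,0.78],0,1],[[0.07,0.33,0.78],0,1],[[0.11,0.5,0.78],0,1],[[0.15,0.67,0.78],0,1],[[0.19,0.84,0.78],0,1],[[0.22,0.95,0.78],0,1],[[0.22,0.95,0.78],0,1]]'

```text
clock: 20.98
position: [558.6, -4.2, 458.0]
ee_rot: [0.728, -0.685, 0.003, -0.002]
contact_force: [-0.3, -1.3, -0.8]
gripper_width: 18.4
```

Call:
play_rows --moves '[[[0.04,0.16,0],0,1],[[0.08,0.33,0],0,1],[[0.12,0.5,0],0,1],[[0.16,0.67,0],0,1],[[0.19,0.82,0],0,1],[[0.2,0.897,0],0,1],[[0.2,0.897,0],0,1],[[0.2,0.897,0],0,1]]'

```text
clock: 21.98
position: [618.5, 263.5, 458.1]
ee_rot: [0.728, -0.686, 0.003, -0.001]
contact_force: [-0.3, -0.6, -0.8]
gripper_width: 18.1
```

```bash
python3 w.py 7; python3 - <<'E'
from ww import *
p=ld(7); im=cv2.cvtColor(p['pixels'],4)
M=np.array([623,203.]);c,s=np.cos(np.radians(3.5)),np.sin(np.radians(3.5));R=np.array([[c,-s],[s,c]])
def W(x,y,z): return [*(M+R@[x,y]),z]
for z,pts in ((100,[(-67,-102),(67,-102),(67,102),(-67,102)]),(205,[(67,-110),(67,-102),(-67,-110),(-67,-102)])):
  for q in proj(p,[W(*a,z) for a in pts]): cv2.circle(im,tuple(int(round(v)) for v in q),2,(0,0,255) if z==100 else (255,0,0),-1)
for y in (-62,0,62):
  q=proj(p,[W(25*np.cos(a),y+25*np.sin(a),100) for a in np.linspace(0,6.28,30)]); cv2.polylines(im,[q.round().astype(np.int32)],True,(0,160,0),1)
cv2.imwrite('pics/w7o.png',cv2.resize(im,None,fx=1.5,fy=1.5))
E
```

```text
22.025 [618.5 263.3 458.3] 17.965649883946032 [623.72674156 182.43880539 426.91907372]
```

View pics/w7o.png

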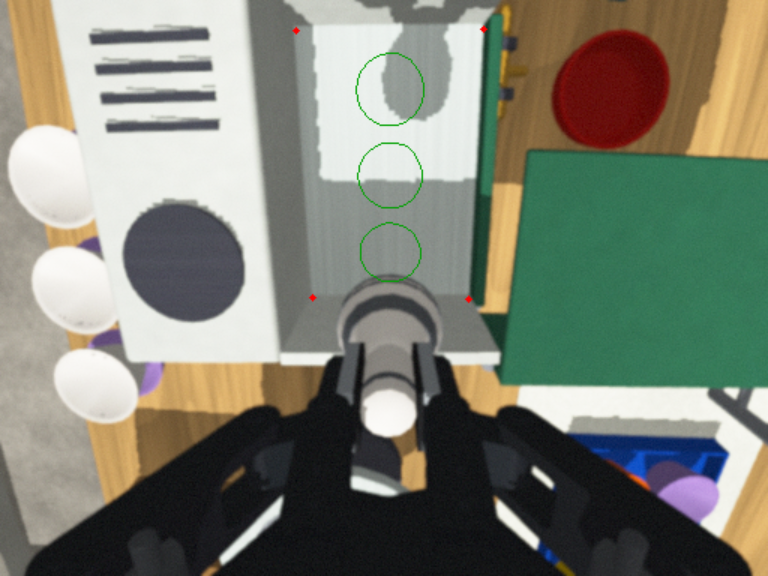

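Call:
play_rows --moves '[[[0.002,0.004,-0.1],0,1],[[0.002,0.004,-0.25],0,1],[[0.002,0.004,-0.38],0,1],[[0.002,0.004,-0.43],0,1],[[0.002,0.004,-0.445],0,1],[[0.002,0.004,-0.453],0,1],[[0.002,0.004,-0.459],0,1],[[0.002,0.004,-0.463],0,1],[[0.002,0.004,-0.463],0,1]]'

```text
clock: 23.15
position: [619.1, 264.6, 319.8]
ee_rot: [0.728, -0.686, 0.003, -0.002]
contact_force: [-0.3, -0.4, -0.7]
gripper_width: 18.5
```

Call:
play_rows --moves '[[[0,0,-0.003],0,1],[[0,0,-0.006],0,1],[[0,0,-0.006],0,1]]'

```text
clock: 23.52
position: [619.1, 264.7, 318.9]
ee_rot: [0.728, -0.686, 0.004, -0.002]
contact_force: [-2.8, -0.5, 3.2]
gripper_width: 18.9
```

Call:
play_rows --moves '[[[0,0,0],0,-0.1],[[0,0,0],0,-0.1],[[0,0,0],0,-0.1],[[0,0,0.06],0,-0.1],[[0,0,0.2],0,-0.1],[[0,0,0.36],0,-0.1],[[0,-0.12,0.4],0,-0.1],[[-0.04,-0.3,0.4],0,-0.1],[[-0.08,-0.48,0.4],0,-0.1],[[-0.12,-0.66,0.4],0,-0.1],[[-0.16,-0.83,0.4],0,-0.1],[[-0.2,-1,0.4],0,-0.1]]'

```text
clock: 25.02
position: [558.4, -37.0, 440.7]
ee_rot: [0.728, -0.685, 0.005, -0.003]
contact_force: [0.8, -0.2, -0.1]
gripper_width: 47.1
```

```bash
python3 c.py 5 white1
```

```text
top white1 [([482, -359, 32], 0.8), ([414, -359, 30], 0.56)]
scene white1 [([420, -361, 37], 0.78), ([491, -362, 32], 0.75), ([626, 265, 162], 0.44)]
25.225 [558.7869794  -36.30915678 440.44111354] 47.44758999018578
```

View pics/s5c.png

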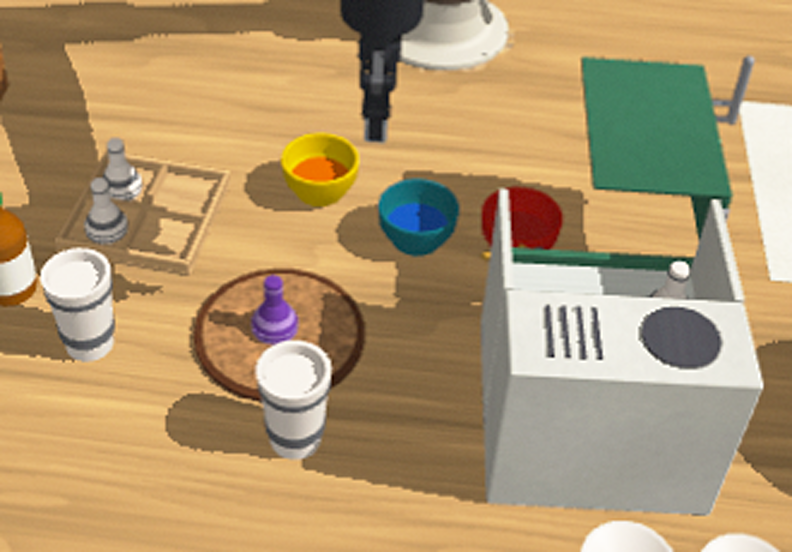

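View pics/t5c.png

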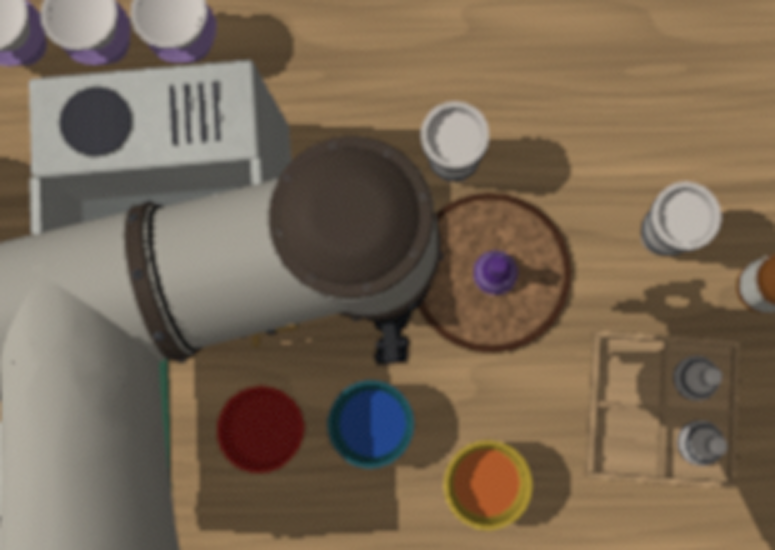

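Call:
play_rows --moves '[[[-0.05,-0.17,0],0,-0.1],[[-0.09,-0.34,0],0,-0.1],[[-0.14,-0.52,0],0,-0.1],[[-0.19,-0.7,-0.05],0,-0.1],[[-0.23,-0.87,-0.12],0,-0.1],[[-0.254,-1,-0.2],0,-0.1],[[-0.254,-1,-0.25],0,-0.1],[[-0.254,-1,-0.25],0,-0.1]]'

```text
clock: 26.22
position: [483.1, -335.5, 364.4]
ee_rot: [0.728, -0.686, 0.003, -0.003]
contact_force: [0.3, -1.4, 0.6]
gripper_width: 47.0
```

```bash
python3 w.py 8 white1
```

```text
white1 [([483, -371, 35], 0.87), ([409, -375, 39], 0.59)]
26.325 [ 483.6 -335.2  366.4] 46.82767950055489 [ 488.3528872  -416.51154676  333.10747706]
```

View pics/w8.png

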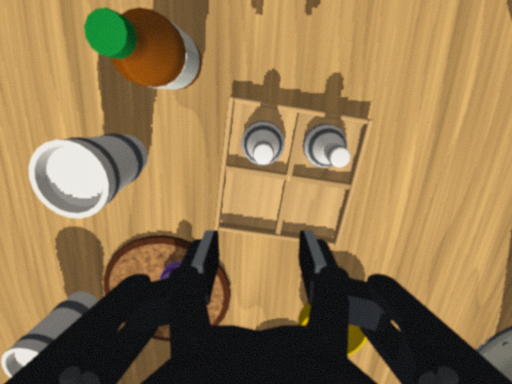

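```bash
python3 - <<'E'
from ww import *
p=ld(8);q=ld(6)
for n,a,b in (('B',(263,153.5),(272.5,101.5)),('C',(340,156),(346.5,105.5))): print(n,atz(p,*a,82).round(1),tri([ray(p,*a),ray(q,*b)]).round(1))
E
```

```text
B [ 483.2 -367.    82. ] [ 483.6 -367.3   83.2]
C [ 410.7 -369.1   82. ] [ 409.8 -368.    75.5]
```

Call:
play_rows --moves '[[[-0.001,-0.09,-0.05],0,-0.1],[[-0.001,-0.106,-0.2],0,-0.1],[[-0.001,-0.106,-0.35],0,-0.1],[[-0.001,-0.106,-0.44],0,-0.1],[[-0.001,-0.106,-0.478],0,-0.1],[[-0.001,-0.106,-0.478],0,-0.1],[[-0.001,-0.106,-0.478],0,1],[[-0.001,-0.106,-0.478],0,1],[[-0.001,-0.106,-0.478],0,1],[[-0.001,-0.106,-0.478],0,1],[[-0.001,-0.106,-0.478],0,1],[[-0.001,-0.106,-0.478],0,1]]'

```text
clock: 27.82
position: [483.9, -367.2, 224.7]
ee_rot: [0.728, -0.685, 0.007, -0.004]
contact_force: [0.9, 1.6, 5.5]
gripper_width: 18.1
```

Call:
play_rows --moves '[[[0,0,0.15],0,1],[[0,0,0.33],0,1],[[0,0,0.51],0,1],[[0,0,0.68],0,1],[[0,0.02,0.78],0,1],[[0.03,0.15,0.78],0,1],[[0.07,0.33,0.78],0,1],[[0.11,0.5,0.78],0,1],[[0.15,0.67,0.78],0,1],[[0.19,0.84,0.78],0,1],[[0.22,0.95,0.78],0,1],[[0.22,0.95,0.78],0,1]]'

```text
clock: 29.32
position: [550.1, -80.2, 458.2]
ee_rot: [0.729, -0.684, 0.006, -0.004]
contact_force: [-0.6, 0.3, -1.5]
gripper_width: 18.6
```

Call:
play_rows --moves '[[[0.04,0.16,0],0,1],[[0.08,0.33,0],0,1],[[0.12,0.5,0],0,1],[[0.17,0.67,0],0,1],[[0.21,0.84,0],0,1],[[0.241,0.944,0],0,1],[[0.241,0.944,0],0,1],[[0.241,0.944,0],0,1]]'

```text
clock: 30.32
position: [622.4, 201.9, 457.7]
ee_rot: [0.729, -0.684, 0.006, -0.003]
contact_force: [0.3, -0.6, -1.2]
gripper_width: 18.5
```

```bash
python3 w.py 9; python3 c.py 6 white1
```

```text
30.375 [622.4 201.6 458.1] 18.437274054423607 [628.10132864 120.76446038 426.68449335]
top white1 [([623, 188, 262], 0.87), ([603, 254, 119], 0.46)]
scene white1 [([624, 265, 161], 0.7), ([419, -360, 33], 0.67), ([638, 199, 259], 0.56)]
30.575 [622.29862699 201.78258938 458.57893737] 18.118009885017564
```

View pics/w9.png

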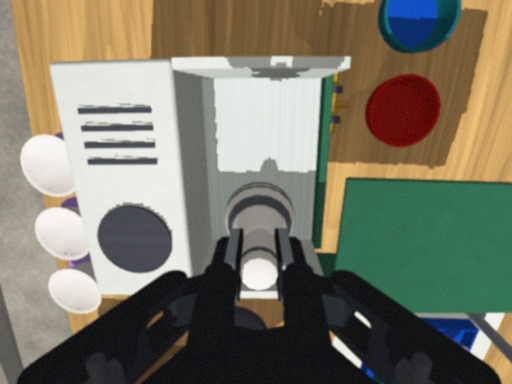

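View pics/s6c.png

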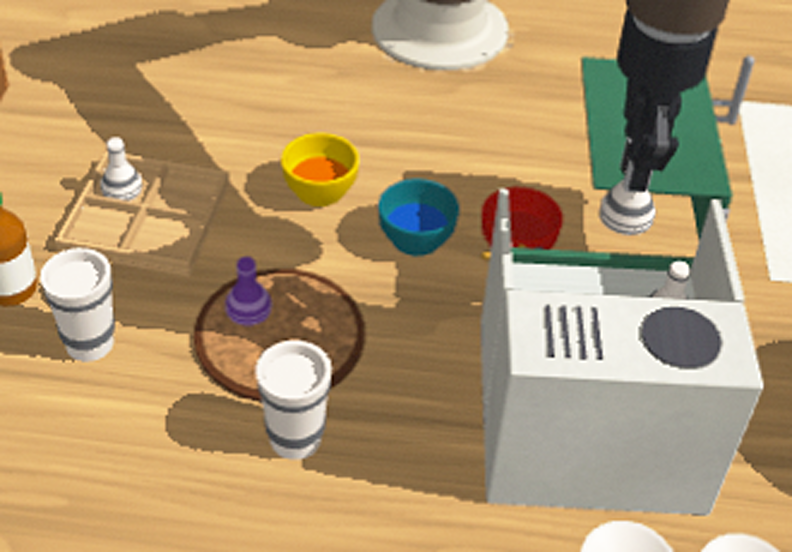

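Call:
play_rows --moves '[[[0.002,0.004,-0.1],0,1],[[0.002,0.004,-0.25],0,1],[[0.002,0.004,-0.38],0,1],[[0.002,0.004,-0.43],0,1],[[0.002,0.004,-0.445],0,1],[[0.002,0.004,-0.453],0,1],[[0.002,0.004,-0.459],0,1],[[0.002,0.004,-0.463],0,1],[[0.002,0.004,-0.466],0,1],[[0.002,0.004,-0.466],0,1]]'

```text
clock: 31.82
position: [622.9, 203.0, 318.9]
ee_rot: [0.729, -0.684, 0.006, -0.004]
contact_force: [-0.3, 0.3, -0.7]
gripper_width: 18.7
```

Call:
play_rows --moves '[[[0,0,-0.003],0,1],[[0,0,-0.005],0,1],[[0,0,-0.005],0,1]]'

```text
clock: 32.2
position: [622.9, 203.1, 318.8]
ee_rot: [0.729, -0.684, 0.007, -0.004]
contact_force: [-1.9, -0.4, 4.7]
gripper_width: 18.2
```

Call:
play_rows --moves '[[[0,0,0],0,-0.1],[[0,0,0],0,-0.1],[[0,0,0],0,-0.1],[[0,0,0.06],0,-0.1],[[0,0,0.2],0,-0.1],[[0,0,0.36],0,-0.1],[[-0.03,-0.12,0.4],0,-0.1],[[-0.09,-0.3,0.4],0,-0.1],[[-0.15,-0.48,0.4],0,-0.1],[[-0.21,-0.66,0.4],0,-0.1],[[-0.28,-0.83,0.4],0,-0.1],[[-0.34,-1,0.4],0,-0.1]]'

```text
clock: 33.7
position: [519.9, -98.5, 438.9]
ee_rot: [0.729, -0.684, 0.007, -0.004]
contact_force: [-0.4, 0.5, 1.0]
gripper_width: 46.9
```

```bash
python3 c.py 7 white1 purple1; python3 -c "
from h import *
print(arm.read_state()['ee_rot'],arm.read_state()['joints'])"
```

```text
top white1 [([621, 194, 134], 0.75), ([413, -355, 32], 0.71), ([616, 257, 129], 0.64)]
scene white1 [([419, -364, 34], 0.51), ([432, 7, 36], 0.5), ([630, 202, 161], 0.44), ([624, 268, 162], 0.43)]
top purple1 [([404, 284, 209], 0.58)]
scene purple1 [([598, -169, 38], 0.57)]
34.0 [521.19829002 -96.52307217 438.71070175] 47.28719866596974
[ 0.72931178 -0.68413549  0.00656776 -0.00445225] [ 0.12420163  0.19555928 -0.17423173  0.00476334 -1.18576622 -0.06205524]
```

View pics/s7c.png

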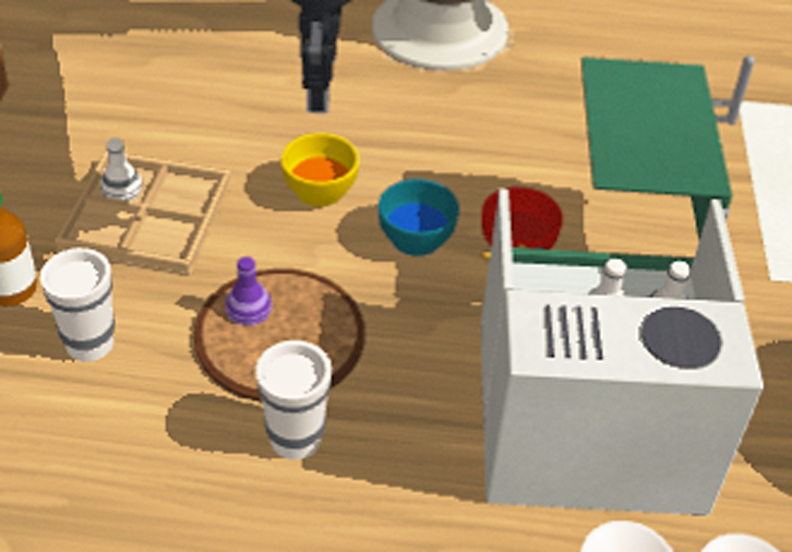

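View pics/t7c.png

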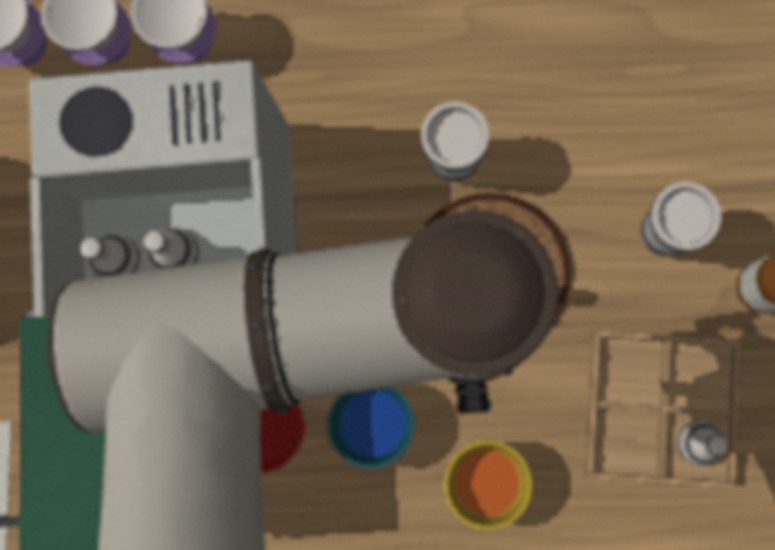

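Call:
play_rows --moves '[[[-0.07,-0.17,0],0,-0.1],[[-0.14,-0.34,0],0,-0.1],[[-0.21,-0.52,0],0,-0.1],[[-0.28,-0.7,-0.05],0,-0.1],[[-0.33,-0.8,-0.12],0,-0.1],[[-0.367,-0.88,-0.2],0,-0.1],[[-0.367,-0.88,-0.25],0,-0.1],[[-0.367,-0.88,-0.25],0,-0.1]]'

```text
clock: 35.0
position: [411.8, -359.7, 362.4]
ee_rot: [0.73, -0.684, 0.005, -0.004]
contact_force: [0.2, 0.4, 1.0]
gripper_width: 47.2
```

```bash
python3 w.py 10 white1
```

```text
white1 [([405, -377, 36], 0.84)]
35.1 [ 412.2 -359.7  364.4] 46.929267226372154 [ 417.66410402 -440.68432777  331.2329883 ]
```

View pics/w10.png

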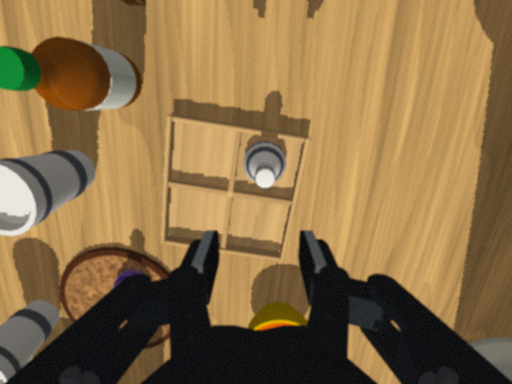

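```bash
python3 - <<'E'
from ww import *
p=ld(10);q=ld(6)
print(atz(p,264.5,177.5,82).round(1),tri([ray(p,264.5,177.5),ray(q,346.5,105.5)]).round(1))
print(arm.read_state()['position'])
E
```

```text
[ 410.4 -368.8   82. ] [ 410.6 -367.5   76.1]
[ 412.23486732 -359.71822335  364.38839454]
```

Call:
play_rows --moves '[[[-0.006,-0.03,-0.05],0,-0.1],[[-0.006,-0.03,-0.2],0,-0.1],[[-0.006,-0.03,-0.35],0,-0.1],[[-0.006,-0.03,-0.44],0,-0.1],[[-0.006,-0.03,-0.47],0,-0.1],[[-0.006,-0.03,-0.47],0,-0.1],[[-0.006,-0.03,-0.47],0,1],[[-0.006,-0.03,-0.47],0,1],[[-0.006,-0.03,-0.47],0,1],[[-0.006,-0.03,-0.47],0,1],[[-0.006,-0.03,-0.47],0,1],[[-0.006,-0.03,-0.47],0,1]]'

```text
clock: 36.6
position: [411.0, -369.0, 224.8]
ee_rot: [0.73, -0.683, 0.009, -0.005]
contact_force: [0.1, 1.0, 5.8]
gripper_width: 18.3
```

Call:
play_rows --moves '[[[0,0,0.15],0,1],[[0,0,0.33],0,1],[[0,0,0.51],0,1],[[0,0,0.68],0,1],[[0.01,0.02,0.78],0,1],[[0.07,0.15,0.78],0,1],[[0.15,0.32,0.78],0,1],[[0.23,0.48,0.78],0,1],[[0.3,0.64,0.78],0,1],[[0.37,0.8,0.78],0,1],[[0.42,0.92,0.78],0,1],[[0.42,0.92,0.78],0,1]]'

```text
clock: 38.1
position: [537.6, -90.8, 458.1]
ee_rot: [0.732, -0.682, 0.008, -0.005]
contact_force: [-0.7, 0.1, -0.6]
gripper_width: 18.4
```

Call:
play_rows --moves '[[[0.06,0.14,0],0,1],[[0.12,0.3,0],0,1],[[0.18,0.46,0],0,1],[[0.24,0.62,0],0,1],[[0.28,0.73,0],0,1],[[0.296,0.773,0],0,1],[[0.296,0.773,0],0,1],[[0.296,0.773,0],0,1]]'

```text
clock: 39.1
position: [626.0, 139.7, 458.2]
ee_rot: [0.731, -0.682, 0.008, -0.004]
contact_force: [-0.1, -0.4, -0.9]
gripper_width: 18.3
```

```bash
python3 w.py 11; python3 c.py 8
```

```text
39.15 [626.  139.7 458.4] 18.469173156522423 [632.32614016  58.58651499 427.33895926]
39.25 [626.0676169  139.84187236 458.54512193] 18.512062934105835
```

View pics/w11.png

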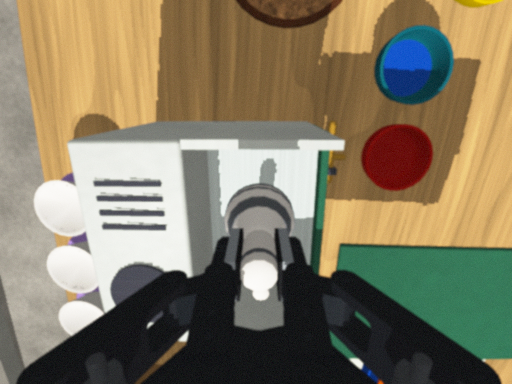

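View pics/s8c.png

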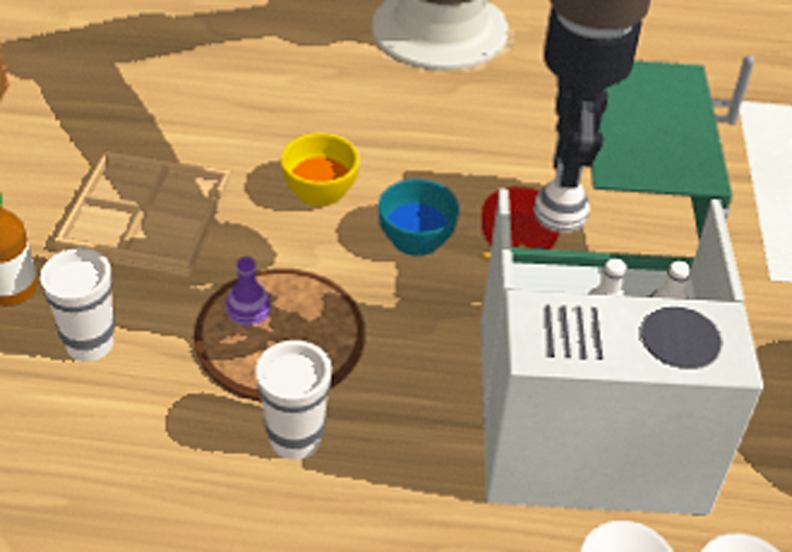

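Call:
play_rows --moves '[[[0.002,0.004,-0.1],0,1],[[0.002,0.004,-0.25],0,1],[[0.002,0.004,-0.38],0,1],[[0.002,0.004,-0.43],0,1],[[0.002,0.004,-0.445],0,1],[[0.002,0.004,-0.453],0,1],[[0.002,0.004,-0.459],0,1],[[0.002,0.004,-0.463],0,1],[[0.002,0.004,-0.466],0,1],[[0.002,0.004,-0.466],0,1]]'

```text
clock: 40.5
position: [626.7, 141.1, 319.0]
ee_rot: [0.731, -0.682, 0.008, -0.005]
contact_force: [0.1, 1.3, -0.5]
gripper_width: 18.3
```

Call:
play_rows --moves '[[[0,0,-0.003],0,1],[[0,0,-0.005],0,1],[[0,0,-0.005],0,1]]'

```text
clock: 40.88
position: [626.7, 141.1, 318.9]
ee_rot: [0.731, -0.682, 0.009, -0.005]
contact_force: [-2.8, -0.1, 5.1]
gripper_width: 18.5
```

Call:
play_rows --moves '[[[0,0,0],0,-0.1],[[0,0,0],0,-0.1],[[0,0,0],0,-0.1],[[0,0,0.06],0,-0.1],[[0,0,0.2],0,-0.1],[[0,0,0.36],0,-0.1],[[-0.03,0.02,0.46],0,-0.1],[[-0.18,0.1,0.46],0,-0.1],[[-0.3,0.2,0.46],0,0],[[-0.45,0.3,0.46],0,0],[[-0.6,0.4,0.46],0,0],[[-0.75,0.5,0.46],0,0]]'

```text
clock: 42.38
position: [400.2, 291.8, 456.8]
ee_rot: [0.731, -0.682, 0.009, -0.005]
contact_force: [0.9, 0.7, -0.4]
gripper_width: 42.7
```

```bash
python3 w.py 12 upper_handle; python3 c.py 9 white1
```

```text
upper_handle [([442, 236, 209], 0.73)]
42.475 [398.6 292.8 457.3] 42.33435026432673 [406.61975265 210.69519994 425.89482422]
top white1 [([625, 136, 124], 0.62), ([620, 194, 125], 0.61)]
scene white1 [([627, 265, 161], 0.6), ([638, 136, 161], 0.54), ([628, 200, 158], 0.48)]
42.675 [402.11754432 290.95916284 456.81971328] 42.63681137631485
```

View pics/t9c.png

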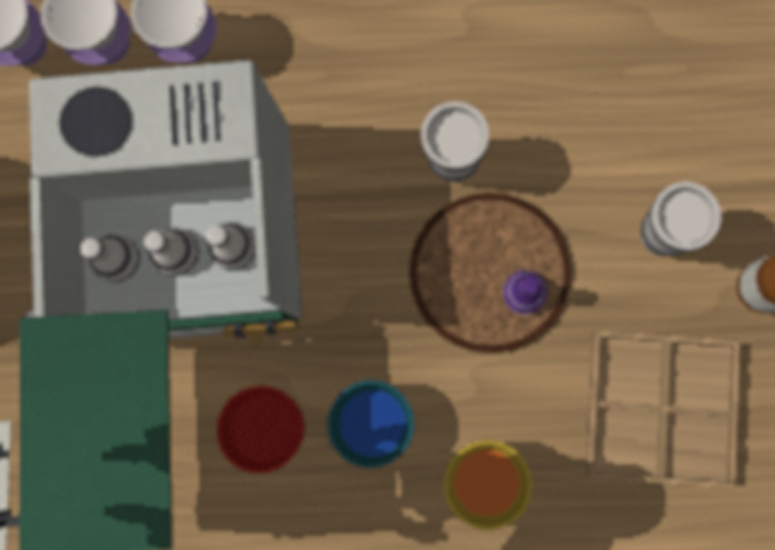

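View pics/s9c.png

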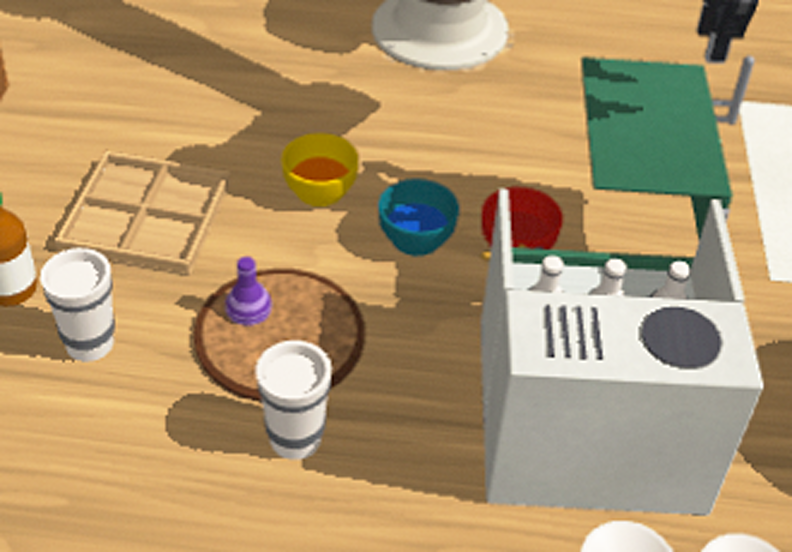

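View pics/w12.png

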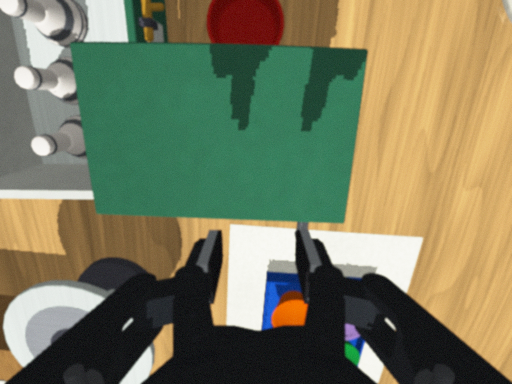

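```bash
python3 - <<'E'
from ww import *
from scipy.spatial.transform import Rotation as Ro
s=shot('scene'); t=shot('top','t10')
print(atz(s,120+748/2.4,110+60/2.4,242))
st=arm.read_state(); R=Ro.from_quat(st['ee_rot']).as_matrix(); print(st['position'],R.round(4), st['position']+155*R[:,2])
a=s['pixels'][120:170,400:450];cv2.imwrite('pics/s10c.png',cv2.cvtColor(cv2.resize(a,None,fx=8,fy=8,interpolation=2),4))
for k,b in enumerate([[357.3,347.8,242]]): print(proj(t,[b]),proj(s,[b]))
E
```

```text
[356.64815567 347.46773223 242.        ]
[402.51872723 290.66710154 456.62730941] [[ 0.0678 -0.9975  0.0194]
 [-0.9977 -0.0679 -0.0044]
 [ 0.0058 -0.0191 -0.9998]] [405.52551047 289.97808142 301.6580076 ]
[[ 52.71159323 291.99391526]] [[431.8243096  135.15817752]]
```

View pics/s10c.png

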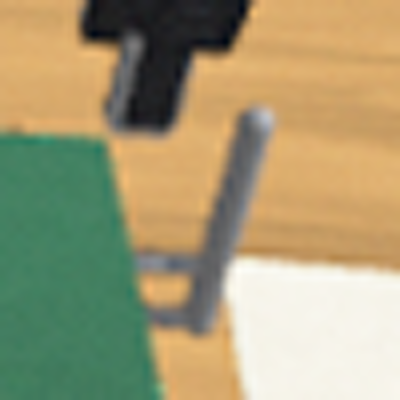

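View pics/t10.png

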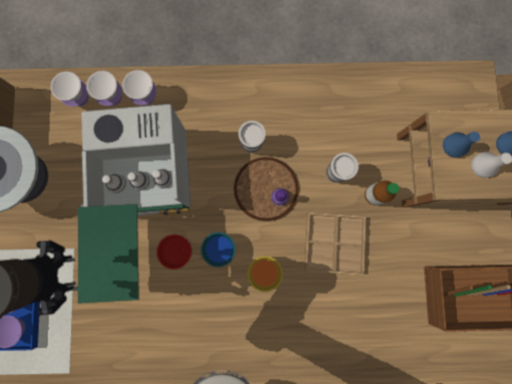

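Call:
play_rows --moves '[[[-0.08,0.1,0],0,0],[[-0.16,0.192,0],0,0],[[-0.162,0.192,0],0,0],[[-0.162,0.192,0],0,0]]'

```text
clock: 43.28
position: [354.6, 347.8, 456.4]
ee_rot: [0.73, -0.683, 0.009, -0.005]
contact_force: [-0.2, -0.0, 0.5]
gripper_width: 42.8
```

```bash
python3 w.py 13; python3 - <<'E'
from ww import *
print(proj(ld(13),[[357,347.7,242]]),arm.read_state()['position'])
E
```

```text
43.325 [354.7 347.7 456.5] 42.77754326971619 [360.7218337  266.70556247 425.55275008]
[[260.79056111 215.00422019]] [354.65483302 347.66986269 456.46092684]
```

View pics/w13.png

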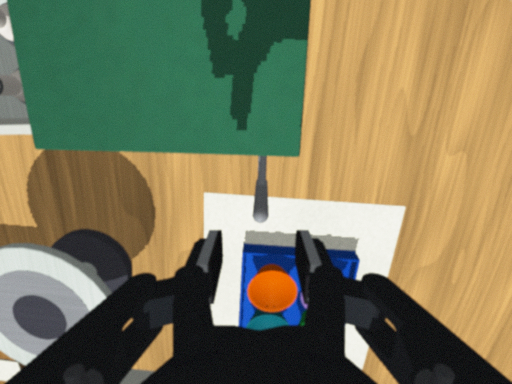

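Handle top at (261,214), projection (261,215): aligned. Down and grip.

Call:
play_rows --moves '[[[0,0,-0.1],0,0],[[0,0,-0.2],0,0],[[0,0,-0.26],0,0],[[0,0,-0.263],0,0],[[0,0,-0.263],0,1],[[0,0,-0.263],0,1],[[0,0,-0.263],0,1],[[0,0,-0.263],0,1],[[0,0,-0.263],0,1],[[0,0,-0.263],0,1]]'

```text
clock: 44.58
position: [354.6, 347.8, 378.7]
ee_rot: [0.73, -0.683, 0.008, -0.005]
contact_force: [-2.9, -0.2, 6.4]
gripper_width: 10.4
```

```bash
cat > arc2.py <<'E'
import numpy as np,sys
from h import *
from scipy.spatial.transform import Rotation as Ro
st=arm.read_state();off=(155*Ro.from_quat(st['ee_rot']).as_matrix()[:,2])[:2]; p=st['position'][:2]
H=np.array([548.5,304]); G=p+off
n=int(sys.argv[1]); step=float(sys.argv[2]); d=G-H; a=np.degrees(np.arctan2(d[1],d[0])); a=a-360 if a>0 else a
print('r',np.hypot(*d),'open',-101.2-a,'off',off,st['contact_force'],st['gripper_width'])
for i in range(1,n+1):
    t=np.radians(step*i);R=np.array([[np.cos(t),-np.sin(t)],[np.sin(t),np.cos(t)]])
    print(((H+R@(d*196.4/np.hypot(*d))-R@off-p)/300).round(3).tolist(),round(step*i/30,3))
E
python3 arc2.py 6 5
```

```text
r 195.69144170456684 open 91.55650953237487 off [ 3.07364064 -0.56264139] [-2.9451967  -0.23769012  6.40827823] 10.380820358515582
[-0.013, -0.057] 0.167
[-0.018, -0.114] 0.333
[-0.018, -0.172] 0.5
[-0.013, -0.23] 0.667
[-0.003, -0.287] 0.833
[0.011, -0.343] 1.0
```

Call:
play_rows --moves '[[[-0.012,-0.057,0],0.167,1],[[-0.018,-0.114,0],0.333,1],[[-0.018,-0.172,0],0.5,1],[[-0.013,-0.23,0],0.667,1],[[-0.003,-0.287,0],0.833,1],[[0.011,-0.343,0],1.0,1],[[0.011,-0.343,0],1.0,1]]'

```text
clock: 45.45
position: [358.8, 244.3, 378.8]
ee_rot: [0.882, -0.471, 0.008, -0.008]
contact_force: [6.5, 1.0, -2.6]
gripper_width: 10.4
```

```bash
python3 arc2.py 6 5
```

```text
r 195.39396338127506 open 61.35829933766594 off [3.32732634 1.12988989] [ 6.46532335  0.99756709 -2.62489708] 10.432693361424707
[0.017, -0.056] 0.167
[0.041, -0.108] 0.333
[0.07, -0.159] 0.5
[0.104, -0.206] 0.667
[0.141, -0.251] 0.833
[0.182, -0.292] 1.0
```

Call:
play_rows --moves '[[[0.02,-0.056,0],0.167,1],[[0.043,-0.108,0],0.333,1],[[0.072,-0.158,0],0.5,1],[[0.106,-0.205,0],0.667,1],[[0.143,-0.249,0],0.833,1],[[0.184,-0.29,0],1.0,1],[[0.184,-0.29,0],1.0,1]]'

```text
clock: 46.32
position: [414.8, 157.0, 378.8]
ee_rot: [0.974, -0.228, 0.006, -0.01]
contact_force: [2.7, 2.1, 0.0]
gripper_width: 10.2
```

```bash
python3 arc2.py 7 4.4
```

```text
r 195.22625868188734 open 31.053854881639396 off [2.45782988 2.50837745] [2.74744495 2.0937334  0.04596885] 10.181672873494584
[0.037, -0.036] 0.147
[0.078, -0.066] 0.293
[0.122, -0.092] 0.44
[0.167, -0.115] 0.587
[0.215, -0.135] 0.733
[0.263, -0.151] 0.88
[0.313, -0.163] 1.027
```

Call:
play_rows --moves '[[[0.038,-0.034,0],0.147,1],[[0.08,-0.064,0],0.293,1],[[0.124,-0.09,0],0.44,1],[[0.169,-0.113,0],0.587,1],[[0.217,-0.133,0],0.733,1],[[0.265,-0.149,0],0.88,1],[[0.265,-0.149,0],0.88,1]]'

```text
clock: 47.2
position: [494.8, 112.6, 378.8]
ee_rot: [1.0, 0.0, 0.004, -0.01]
contact_force: [1.9, 1.5, -0.1]
gripper_width: 10.9
```

```bash
python3 arc2.py 10 0.7; python3 w.py 14
```

```text
r 195.3392218927929 open 4.39292676822582 off [1.21965846 3.23456638] [ 1.86606146  1.50971526 -0.05653164] 10.86131883161956
[0.007, -0.006] 0.023
[0.015, -0.008] 0.047
[0.023, -0.01] 0.07
[0.031, -0.011] 0.093
[0.039, -0.013] 0.117
[0.047, -0.015] 0.14
[0.054, -0.016] 0.163
[0.062, -0.018] 0.187
[0.071, -0.019] 0.21
[0.079, -0.021] 0.233
47.25 [494.3 112.7 378.7] 10.409977575670778 [576.42738969 113.35385346 348.03576048]
```

View pics/w14.png

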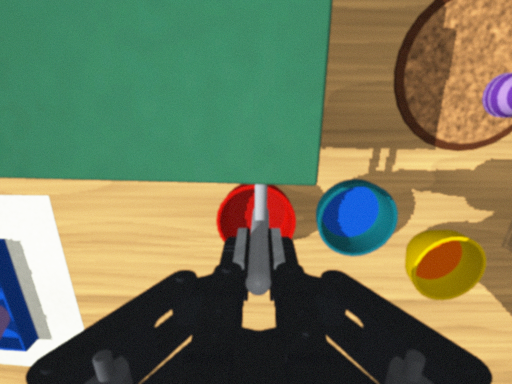

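Call:
play_rows --moves '[[[0.008,-0.003,0],0.023,1],[[0.016,-0.005,0],0.047,1],[[0.024,-0.007,0],0.07,1],[[0.032,-0.009,0],0.093,1],[[0.038,-0.01,0],0.117,1],[[0.038,-0.01,0],0.117,1]]'

```text
clock: 48.0
position: [506.0, 109.7, 378.8]
ee_rot: [0.999, 0.031, 0.004, -0.011]
contact_force: [1.6, 3.1, -0.8]
gripper_width: 10.7
```

```bash
python3 arc2.py 4 0.5
```

```text
r 195.40103616649472 open 1.0390853184650979 off [1.08164362 3.37721401] [ 1.6176509   3.06025262 -0.80534001] 10.657393247354412
[0.005, -0.004] 0.017
[0.011, -0.006] 0.033
[0.016, -0.007] 0.05
[0.022, -0.008] 0.067
```

Call:
play_rows --moves '[[[0.006,-0.001,0],0.017,1],[[0.012,-0.002,0],0.033,1],[[0.012,-0.002,0],0.033,1]]'

```text
clock: 48.38
position: [509.7, 108.9, 378.8]
ee_rot: [0.999, 0.039, 0.004, -0.011]
contact_force: [0.2, 1.5, -0.9]
gripper_width: 10.6
```

Call:
play_rows --moves '[[[0.006,-0.001,0],0.02,1],[[0.012,-0.002,0],0.03,1],[[0.012,-0.002,0],0.03,1]]'

```text
clock: 48.75
position: [512.4, 108.5, 378.7]
ee_rot: [0.999, 0.047, 0.002, -0.011]
contact_force: [-4.0, 4.9, 2.9]
gripper_width: 10.5
```

```bash
python3 c.py 11; python3 arc2.py 1 0.5
```

```text
48.85 [512.31593645 108.48650644 378.73949252] 10.160529856808143
r 195.42379009022903 open -0.6613713868768798 off [0.44136677 3.38614683] [-5.22827947  4.9919879   3.56546752] 10.160529856808143
[0.005, -0.004] 0.017
```

View pics/s11c.png

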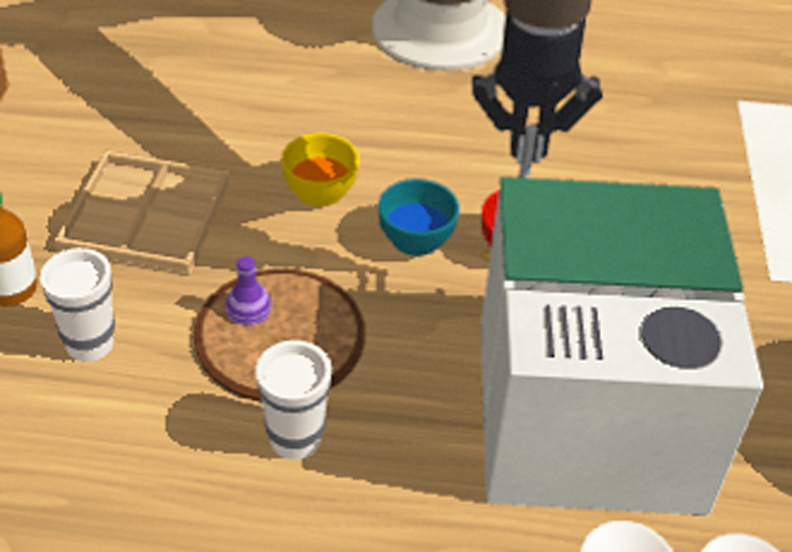

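Call:
play_rows --moves '[[[0.007,0,0],0,1],[[0.014,0,0],0,1],[[0.014,0,0],0,1]]'

```text
clock: 49.22
position: [513.8, 108.5, 378.7]
ee_rot: [0.999, 0.048, -0.003, -0.011]
contact_force: [-14.4, 5.9, 8.2]
gripper_width: 10.2
```

Call:
play_rows --moves '[[[0.002,0,0],0,1],[[0,0,0],0,0],[[0,0,0],0,0],[[0,0,0],0,0],[[0,0,0.05],0,0],[[0,0,0.15],0,0],[[0,0,0.3],0,0],[[-0.15,0,0.4],0,0],[[-0.3,0,0.4],0,0],[[-0.35,0,0.4],0,0]]'

```text
clock: 50.48
position: [406.9, 107.9, 500.6]
ee_rot: [0.999, 0.048, -0.001, -0.012]
contact_force: [0.0, -0.3, 0.2]
gripper_width: 42.7
```

```bash
python3 w.py 15; python3 c.py 12 purple1 upper_handle paint_red_bowl paint_teal_bowl paint_yellow_bowl tumbler1 water_bottle; python3 - <<'E'
import cv2
a=cv2.imread('pics/t12.png')[95:240,75:200];cv2.imwrite('pics/t12d.png',cv2.resize(a,None,fx=4,fy=4,interpolation=2))
a=cv2.imread('pics/s12.png')[150:330,300:450];cv2.imwrite('pics/s12d.png',cv2.resize(a,None,fx=3.3,fy=3.3,interpolation=2))
E
```

```text
50.525 [406.3 107.8 500.4] 42.42073563698618 [487.79929663 116.51734983 469.16876815]
top purple1 [([579, -172, 35], 0.78)]
scene purple1 [([597, -173, 34], 0.9)]
top upper_handle [([599, 194, 209], 0.58), ([541, 173, 91], 0.25)]
scene upper_handle [([619, 198, 215], 0.64)]
top paint_red_bowl [([434, 126, 24], 0.58)]
scene paint_red_bowl [([429, 92, 46], 0.47)]
top paint_teal_bowl [([438, 6, 22], 0.92)]
scene paint_teal_bowl [([429, 5, 35], 0.9)]
top paint_yellow_bowl [([375, -129, 24], 0.56)]
scene paint_yellow_bowl [([458, -324, 9], 0.67), ([360, -127, 34], 0.66)]
top tumbler1 [([743, -101, 100], 0.85), ([654, -332, 102], 0.7)]
scene tumbler1 [([666, -335, 100], 0.9), ([761, -89, 98], 0.66), ([628, 198, 140], 0.42)]
top water_bottle [([580, -439, 100], 0.84)]
scene water_bottle [([606, -440, 76], 0.78)]
51.325 [408.90143561 108.55417603 498.67650037] 43.011563099620844
```

View pics/t12d.png

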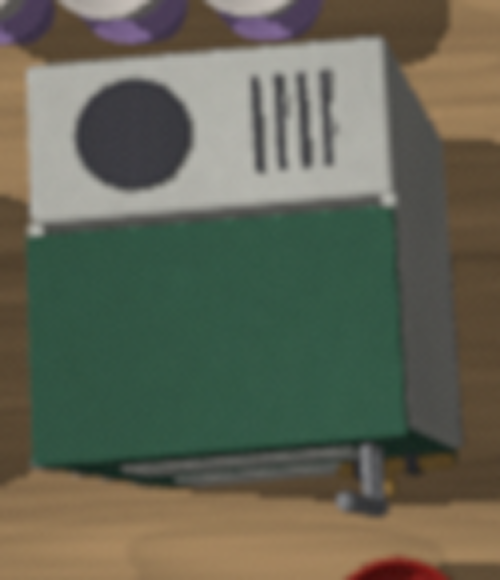

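View pics/s12d.png

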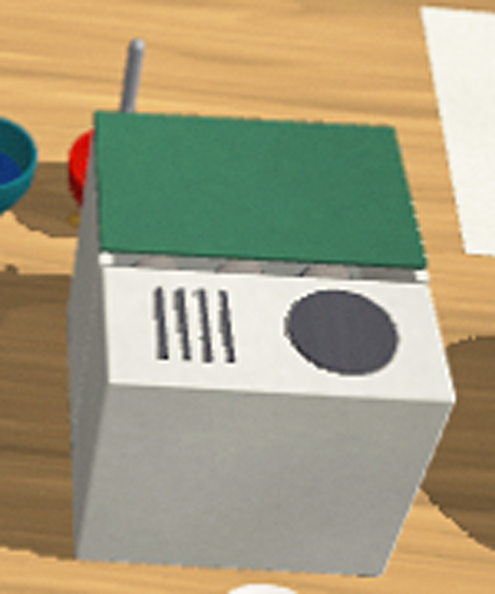

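View pics/t12c.png

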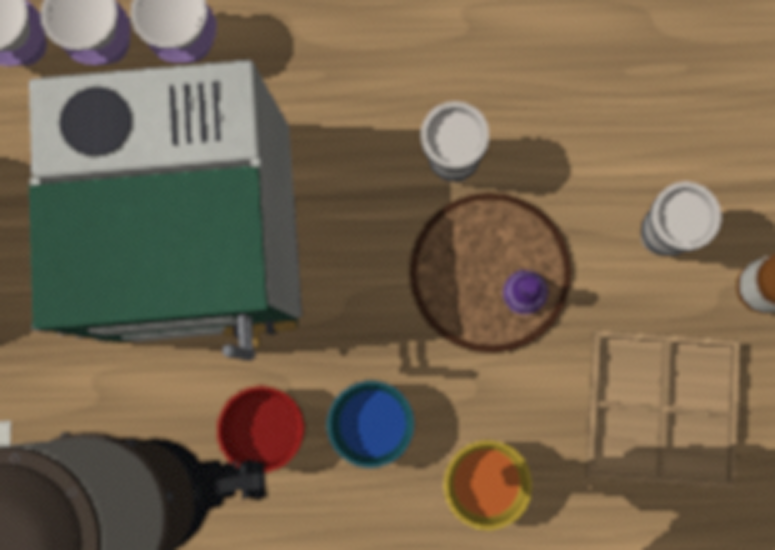

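```bash
python3 -c "
from bench import arm
print(arm.job_done())"
```

```text
the job is handed in; nothing more can be done
None
```

The job is done and handed in at about 51 s of the 210 s allowed; no verdict came back.

- **Door opening:** I swung the top half open by its handle to about 92°.
- **Purple pot:** There was one, and I stood it on the round board. Later something other than the arm shifted it about 35 mm. It is still upright and wholly on the board.
- **White pots:** There were three. I set them in a row on the shelf about 62 mm apart, with roughly 12 mm clear between feet. All three showed upright in the last view before closing.
- **Door closing:** I swung the top half back until it met its stop, with about 14 N measured there.

**Last checks:**
- The hood's edge lies parallel to the fan unit's edge, so the door looks fully shut.
- The bottom half looked shut throughout. I never touched it or its bolt, and I did not measure either.
- The bowls, tumblers and bottle are where they were, within the detectors' few-mm noise.
- The gripper is clear of everything.

**What disagreed:**
- The top and scene cameras gave heights up to about 8 mm off the stated sizes. I relied on touch force and the wrist camera when placing.
- The tool leaned by about 1° over the run, with no visible effect on the pots.
- My estimate of the shut angle was about 0.7° off from where the door actually stopped.

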